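# Close the feed hopper with its blank gate plate

## Task

Close the feed hopper for the next sample. Take the blank gate plate (the one without the big round opening) out of the rack where the plates stand on edge and lay it down flat on the bench, without dropping it, with its grip block upward; let go of it there, then take it by the grip block and slide it nose first through the flared slot under the hopper until it is fully home and the spring catch has dropped into its hole, and let go. Leave the other plate standing in the rack and do not disturb the crucible under the spout.

Things in the scene. Friction and masses are not known exactly. Their poses are not given: they have to be found in the camera images.
- gate_blank_centre (a point): Centre of the blank gate plate: bare aluminium, 176 x 60 x 8 mm, about 0.19 kg; its only hole is the 14 mm catch hole at x = +5.5 mm. Axes: x along its length to the nose (upper edge bevelled over 14 mm); y square to it, on the side that carries the grip block; z across its width, up while it stands on edge in the rack, where it may lean a few degrees. It balances in a pinch across its 8 mm near here.
- gate_blank_grip (a point): Middle of the blank plate's grip block, same axes: dark steel, 30 mm long (x), 14 mm across (z), standing 31 mm out of the plate's face (y). This point is at x = -72 mm from the plate's centre and 19.5 mm from its mid-plane. With the plate lying flat, pinch the block from above across its 14 mm, fingertips above the plate's face.
- gate_orifice_centre (a point): Centre of the other gate plate: same size, shape and axes, but with a 34 mm round opening near its nose besides the catch hole. It stays in its slot of the rack.
- plate_rack: Wooden rack fixed to the bench; origin under the middle of the plates, x along them (to the noses), y to the side of their grip blocks (toward the robot). The plates stand on edge on its 10 mm board, tops 70 mm above the bench, in slots 11 mm wide at y = -28 and +28 mm (which is where varies), between two combs 12 mm thick at x = -42 and +64 mm, tops 46 mm above the bench.
- slot_mouth (a point): Middle of the slot's entrance in the hopper's steel stand (fixed), 79 mm above the bench. x points into the slot (level, away from the robot), z up. Inside: two ledges (tops at z = -4 mm), side guides 63 mm apart, a cover 10 mm above the ledges; lips flare over the 14 mm before this point. The plate goes in flat, nose first, grip up. The bench 20 to 230 mm before it is clear, but for the rack at the left.
- gate_home (a point): Where the blank plate's centre is when fully home: 5.5 mm further in than the slot's entrance, same axes. The nose is then 1 mm before a solid end stop and the grip block's middle is still 66 mm outside the entrance. Above the slot stands the round hopper, 116 mm wide, top 203 mm above the bench, its middle 52 mm beyond the entrance.
- catch (a joint): Spring catch: upright round-nosed pin with a black knob over the middle of the slot, 11 mm past the entrance. 0 = fully down (nose 4 mm below the upper face of a plate on the ledges), grows as it is lifted, to 8 mm. The plate's bevel lifts it (spring 4 to 6 N, a push of some 5 to 10 N), it drags on the plate, then drops into the catch hole. Pushing 20 N against the end stop does no harm.
- sieve_shaker: Tall sieve shaker, fixed, right of the hopper; origin under its middle. Base 380 mm deep (x) and 300 mm wide, the stack of sieves and its two rods on it 210 mm deep and 280 mm wide, 0.7 m tall. The robot starts on the other side of it: swing the arm past in front of it, drawn in.
- crucible_middle (a point): Small open white porcelain crucible, 45 mm wide, 37 mm tall, standing under the hopper's spout; this point is half-way up. To be left alone.

How it is judged (in metres and radians):
On the way:
1. the blank plate lies flat on the bench, grip block up, let go (angle between gate_blank_centre's own y axis and vertical below 0.15 rad and height (world z) of gate_blank_centre below 0.012 m and height (world z) of gate_blank_grip above 0.015 m and contact force between the fingers and gate_blank below 0.1 N and linear speed of gate_blank below 0.02 m/s), for 0.2 s.
At the end, for the whole second after the job is handed in: Blank plate let go and at rest in the slot, grip up: centre within 3 mm of home along the slot and in height, 4 mm sideways, level and straight to 0.06 rad; catch down to within 1.5 mm; other plate within 20 mm and crucible within 15 mm of where they stood (x of gate_blank_centre in the frame of gate_home between -0.003 and 0.003 m and y of gate_blank_centre in the frame of gate_home between -0.004 and 0.004 m and z of gate_blank_centre in the frame of gate_home between -0.003 and 0.003 m and angle between gate_blank_centre's own y axis and vertical below 0.06 rad and angle between the x axis of gate_blank_centre and the x axis of gate_home, either way round below 0.06 rad and value of joint catch below 0.0015 m and linear speed of gate_blank below 0.01 m/s and contact force between the fingers and gate_blank below 0.1 N and distance of gate_orifice_centre from where it was at the start of the episode below 0.02 m and distance of crucible_middle from where it was at the start of the episode below 0.015 m); the robot touches nothing.
It fails at once if the blank plate is dropped (falls freely from more than about 60 mm: let go and faster than 1.1 m/s) (linear speed of gate_blank above 1.1 m/s and contact force between the fingers and gate_blank below 0.1 N).
It fails at once if the other plate is pulled or knocked out of its place (moved more than 40 mm) (distance of gate_orifice_centre from where it was at the start of the episode above 0.04 m).
It fails at once if the crucible is knocked away (moved more than 30 mm) (distance of crucible_middle from where it was at the start of the episode above 0.03 m).
It also fails if it takes over 61 s, if anything falls off the work surface, if the arm or the gripper's body presses on something with over 40 N, if the wrist force passes 120 N, or if a joint passes its speed limit or range.

## Robot

A 7-joint arm with a two-finger parallel gripper is mounted at the origin on a cart in front of the work surface, level with it; the furniture and walls round the work are solid. World frame = base frame: x ahead of the robot, y to its left, z up, the work surface at z = 0. Lengths are in mm, angles in degrees, forces in N, time in s.
With the tool pointing down it reaches from about 350 to 900 mm from the base axis. Payload 19.9 kg.
Tool frame: the origin (TCP) lies on the centre line of the jaws, within the pads' length; the fingertips stand 17 mm ahead of it and the grasp point (between the pads) lies 2 mm behind it (tip_extent is the distance from the TCP to the fingertips, in mm); x points along the fingers, y is the direction in which the jaws open and shut, and the axes are right-handed (so a half turn about x gives the same grasp; the last joint's range is limited). The gripper opens to 94 mm and grips with 3 to 60 N. Pads are 16 mm wide; open, the fingers measure 119 mm over their backs; the gripper's body (75 mm by 177 mm) begins 78 mm behind the grasp point.
Start: joints at [70.159, 23.915, -0.59, 92.452, 0.269, 63.638, -3.037], TCP at [187.558, -596.173, 222.425] pointing down, gripper open.
Joint ranges: [-161.28, 161.28], [-22.2, 115.67], [-73.04, 71.86], [3.21, 147.25], [-68.34, 248.33], [10.77, 114.83], [-161.83, 161.83]. Speed limits (degrees/s): [108.29, 108.29, 136.94, 136.94, 172.46, 172.46, 172.46].

## Interface

Orientations are given as [roll, pitch, yaw] about the fixed x, y, z axes, in that order (R = Rz(yaw) Ry(pitch) Rx(roll)).
In Python, from workcell import * gives the robot as it stands.
- The arm moves only by the tool step_arm, never from a script. Its argument "moves" is a list of rows, each an object with "travel": the shift along the tool's x, y, z in m, a list of three; "twist": the turn, a rotation vector about the tool's x, y, z in degrees, a list of three. In form: [{"travel": [x, y, z], "twist": [rx, ry, rz]}, ...]. A call has exactly 8 rows; each row shifts and turns the commanded pose from where the row before left it, along the tool's axes as they then stand; what a row does not reach is not made up. A row lasts 1/8 s, in which the tool goes at most 62.5 mm and 10.7 degrees, less where a joint would pass 70% of its speed; a pose out of reach is approached as far as the arm can. A call is refused whole if a number of a shift passes 0.0625 or a number of a turn 10.7, either way. A call with a gripper value outside its range is refused whole. "fingers" is the opening, from 0 (shut) to 1 (fully open), set as the call begins (left out, the last holds). The fingers move at their own pace and stop on an object; "grip_force" is the grip in N (left out, the last holds). Time passes only in rows, so rows that do not move let the fingers close, or fill a call up. It gives the time, the measured TCP pose, the force and the opening at its end, in the units of the state.
- state(): the state, without advancing time (a new reading comes with each control period).
- read_camera(name): name is "side" or "top" or "wrist"; returns the picture (420x560x3 uint8, red, green, blue); there is no depth.
- camera_model(name): a dict with "camera_matrix" (3x3 intrinsics, pixels), "R" (3x3) and "t" (3): a world point X has camera coordinates R X + t. Camera axes: x right, y down, z forward; pixel columns grow to the right and rows downward; lengths in mm; the calibration is good to about 2 mm. A picture is of the moment at which its call begins: read the wrist's pose just before it. camera_model takes no time and is no camera call; for the wrist camera it gives the pose at the moment of the call.
- sign_off(): hands the job in, once; it reports no verdict.
The state is a dict: "t": time; "qpos": joint angles; "joint_vel": joint speeds; "effort": joint torques, N m; "ee_pos": TCP position; "orientation": TCP orientation; "contact_force": force on the tool from outside, world axes, zero at the start; "moment": the same for the moment, N m; "finger_gap": finger opening in mm.
Only numpy, scipy, OpenCV 4.12 (cv2) and the standard library are available. Lean on these libraries where they do the work, as an engineer would, in place of code of your own. Each camera call takes 0.05 s, during which the arm holds its last target.

## Working session

There is one attempt and no reset: what is moved stays moved. The work goes in short steps, Python scripts to look and compute and a tool call to move; the robot and the scene stay as the last step left them, time stands still between calls to the robot, and variables do not carry over. Pictures are saved under pics/ and viewed, and the job is handed in when it is done.

Besides the shell and the picture viewer there is one more tool, called after ">>>" by a JSON object that holds its "api" and its "payload". step_arm: Moves the arm, as the interface text tells. Its arguments: {"type":"object","properties":{"moves":{"type":"array","items":{"type":"object","properties":{"travel":{"type":"array","items":{"type":"number"}},"twist":{"type":"array","items":{"type":"number"}}}}},"fingers":{"type":"number"},"grip_force":{"type":"number"}},"required":["moves"]}

```bash
mkdir -p pics; ls
python3 - <<'E'
from workcell import *
import cv2,numpy as np
print(state())
for n in ["side","top","wrist"]:
    m=camera_model(n); print(n,m)
    cv2.imwrite(f"pics/{n}0.png",read_camera(n)[:,:,::-1])
E
```

```text
pics
{'t': 0.0, 'qpos': array([70.15818523, 23.94784461, -0.59122963, 92.48412729,  0.26917029,
       63.63800255, -3.03611372]), 'joint_vel': array([-0.12676166, -0.01125455,  0.08051965,  0.04913843, -0.0315446 ,
       -0.03763398,  0.03231213]), 'effort': array([ 3.35492703e-03, -8.51243305e+01,  6.40009101e-01, -4.25979495e+01,
       -4.89121350e-02,  1.86391821e-02,  2.47053049e-04]), 'ee_pos': array([ 187.46245937, -595.86133153,  221.83756712]), 'orientation': array([-86.08234217,  89.93139884, 111.38350722]), 'contact_force': array([0.11943295, 0.44111567, 1.03561325]), 'moment': array([0.0086552 , 0.02563726, 0.01629322]), 'finger_gap': 94.39732980427794}
side {'camera_matrix': array([[420.60620867,   0.        , 277.33061281],
       [  0.        , 420.60620867, 214.14827811],
       [  0.        ,   0.        ,   1.        ]]), 'R': array([[-0.19361606, -0.98106313,  0.00528676],
       [-0.47782837,  0.08959188, -0.87387262],
       [ 0.85685056, -0.17172194, -0.48612622]]), 't': array([220.08825993, 340.23248558, 420.7584715 ])}
top {'camera_matrix': array([[402.87408921,   0.        , 287.03270538],
       [  0.        , 402.87408921, 212.03552355],
       [  0.        ,   0.        ,   1.        ]]), 'R': array([[ 0.01754801, -0.99973966,  0.0145833 ],
       [-0.98080541, -0.02004492, -0.19395603],
       [ 0.19419785, -0.01089984, -0.98090182]]), 't': array([ 80.98940703, 596.26075049, 815.63438693])}
wrist {'camera_matrix': array([[333.17134355,   0.        , 282.38790237],
       [  0.        , 333.17134355, 213.53529955],
       [  0.        ,   0.        ,   1.        ]]), 'R': array([[ 2.99541361e-01, -9.54083272e-01,  2.87293360e-04],
       [-9.23299799e-01, -2.89800767e-01,  2.52057526e-01],
       [-2.40400611e-01, -7.57669123e-02, -9.67712210e-01]]), 't': array([-624.82912355,  -24.32528952,  388.65647193])}
```

View pics/side0.png

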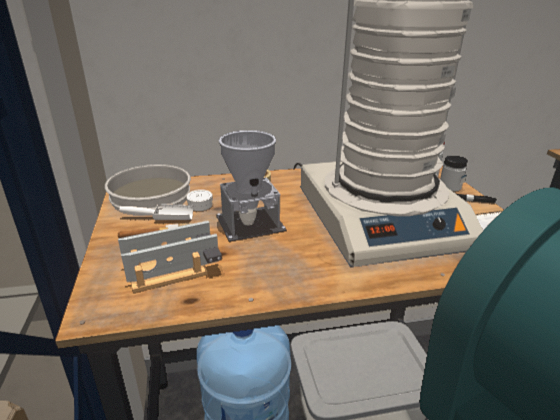

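View pics/top0.png

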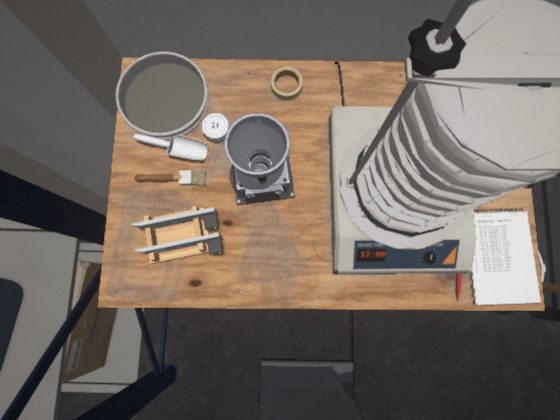

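View pics/wrist0.png

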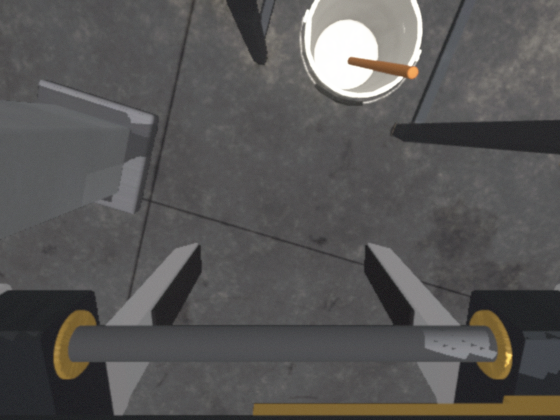

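Run:
```python
import cv2
a=cv2.imread("pics/side0.png");b=cv2.imread("pics/top0.png")
cv2.imwrite("pics/side0z.png",cv2.resize(a[120:300,90:300],None,fx=3.8,fy=3.3,interpolation=cv2.INTER_CUBIC))
cv2.imwrite("pics/top0z.png",cv2.resize(b[100:280,110:310],None,fx=4,fy=3.3,interpolation=cv2.INTER_CUBIC))
```

```text
(no output)
```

View pics/side0z.png

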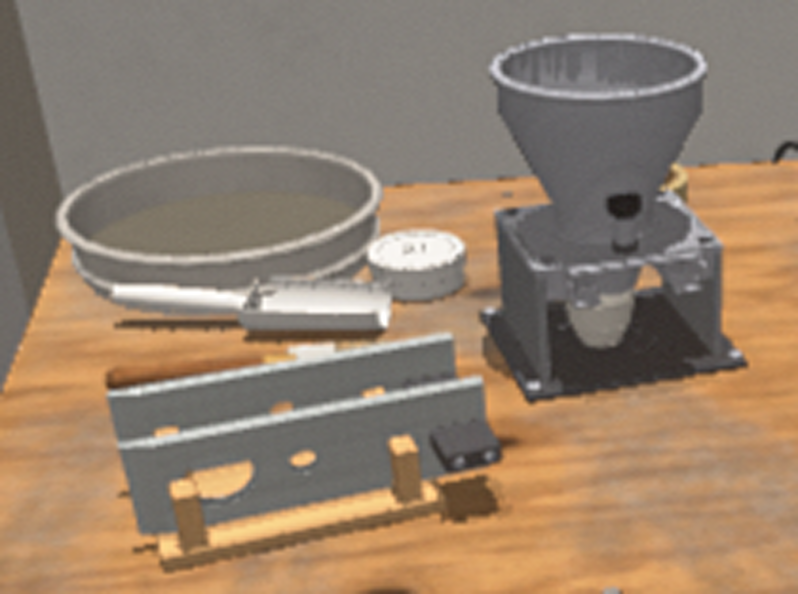

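View pics/top0z.png

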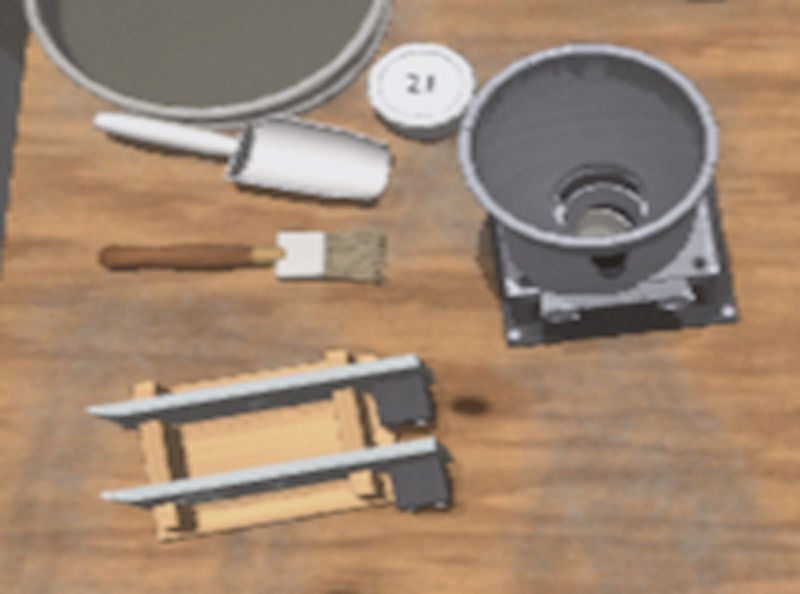

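```bash
cat > h.py <<'E'
import numpy as np, cv2
from workcell import *
def ray(m,uv):
    K,R,t=m["camera_matrix"],m["R"],m["t"]
    d=R.T@np.linalg.inv(K)@np.array([uv[0],uv[1],1.]); c=-R.T@t
    return c,d
def onz(m,uv,z):
    c,d=ray(m,uv); return c+d*(z-c[2])/d[2]
def proj(m,X):
    p=m["camera_matrix"]@(m["R"]@np.array(X,float)+m["t"]); return p[:2]/p[2]
E
python3 - <<'E'
from h import *
np.set_printoptions(precision=1,suppress=True)
m=camera_model("top")
z=lambda u,v:(110+u/4,100+v/3.3)
for n,p,h in [("bl nose",z(90,410),70),("bl tail",z(418,360),70),("or nose",z(104,496),70),("or tail",z(436,443),70),
 ("base L",z(508,342),3),("base R",z(737,318),3),("top L",z(505,290),95),("top R",z(718,272),95),("knob",z(608,262),130),("hopperL",z(460,150),203),("hopperR",z(718,150),203),("hopF",z(590,243),203),("hopB",z(590,48),203),
 ("shk fl",(334,272),60),("shk bl",(332,108),60),("bench fl",(100,305),0),("bench fr",(541,310),0)]:
    print(n,np.array(p),onz(m,p,h))
s=camera_model("side")
z=lambda u,v:(90+u/3.8,120+v/3.3)
for n,p,h in [("bl nose",z(108,392),70),("bl tail",z(452,338),70),("base L",z(530,400),3),("base R",z(745,362),3),("hopL",z(492,70),203),("hopR",z(705,70),203)]:
    print(n,np.array(p),onz(s,p,h))
E
```

```text
bl nose [132.5 224.2] [559.2 418.4  70. ]
bl tail [214.5 209.1] [595.4 247.3  70. ]
or nose [136.  250.3] [504.4 406.1  70. ]
or tail [219.  234.2] [541.5 235.   70. ]
base L [237.  203.6] [622.9 207.7   3. ]
base R [294.2 196.4] [642.9  75.6   3. ]
top L [236.2 187.9] [636.6 200.   95. ]
top R [289.5 182.4] [650.9  88.6  95. ]
knob [262.  179.4] [646.3 144.7 130. ]
hopperL [225.  145.5] [689.5 211.3 203. ]
hopperR [289.5 145.5] [692.3  91.5 203. ]
hopF [257.5 173.6] [636.5 149.3 203. ]
hopB [257.5 114.5] [752.4 153.  203. ]
shk fl [334 272] [467.6  -8.8  60. ]
shk bl [332 108] [838.3  -6.1  60. ]
bench fl [100 305] [389.3 499.2   0. ]
bench fr [541 310] [ 395.2 -478.     0. ]
bl nose [118.4 238.8] [565.  420.8  70. ]
bl tail [208.9 222.4] [595.5 248.8  70. ]
base L [229.5 241.2] [622.1 207.9   3. ]
base R [286.1 229.7] [646.6  76.4   3. ]
hopL [219.5 141.2] [702.6 211.3 203. ]
hopR [275.5 141.2] [681.4  94.8 203. ]
```

```bash
cat >> h.py <<'E'
from scipy.spatial.transform import Rotation as Ro
np.set_printoptions(precision=3,suppress=True)
def pose(s=None):
    s=s or state(); return s["ee_pos"],Ro.from_euler('xyz',s["orientation"],degrees=True)
def delta(p,R,p2,R2=None):
    "tool-frame shift (m), and rotvec deg to go to p2,R2"
    tr=R.inv().apply(np.array(p2)-p)/1000
    tw=(R.inv()*(R2 or R)).as_rotvec(degrees=True)
    return tr,tw
E
python3 - <<'E'
from h import *
p,R=pose();print(p);print(R.as_matrix())
r=np.hypot(*p[:2]);print(r,np.degrees(np.arctan2(p[1],p[0])))
q=p*np.array([415/r,415/r,0])+[0,0,300]
print(delta(p,R,q))
E
```

```text
[ 187.464 -595.949  221.97 ]
[[-0.     0.3   -0.954]
 [ 0.001 -0.954 -0.3  ]
 [-1.    -0.001  0.   ]]
624.7379883190564 -72.53834867235496
(array([-0.078, -0.21 , -0.   ]), array([0., 0., 0.]))
```

>>> {"api": "step_arm", "payload": {"moves": [{"travel": [-0.01, -0.026, 0], "twist": [0, 0, 0]}, {"travel": [-0.01, -0.026, 0], "twist": [0, 0, 0]}, {"travel": [-0.01, -0.026, 0], "twist": [0, 0, 0]}, {"travel": [-0.01, -0.026, 0], "twist": [0, 0, 0]}, {"travel": [-0.01, -0.026, 0], "twist": [0, 0, 0]}, {"travel": [-0.01, -0.026, 0], "twist": [0, 0, 0]}, {"travel": [-0.01, -0.026, 0], "twist": [0, 0, 0]}, {"travel": [-0.01, -0.026, -0.01], "twist": [0, 0, 0]}], "fingers": 0.4}}

```text
t: 1.15
ee_pos: [134.1, -393.9, 302.6]
orientation: [-73.4, 90.0, 124.0]
contact_force: [-0.2, 0.4, 0.3]
finger_gap: 37.9
```

>>> {"api": "step_arm", "payload": {"moves": [{"travel": [0, -0.004, -0.058], "twist": [-8, 0, 0]}, {"travel": [0, -0.004, -0.058], "twist": [-8, 0, 0]}, {"travel": [0, -0.004, -0.058], "twist": [-8, 0, 0]}, {"travel": [0, -0.004, -0.058], "twist": [-8, 0, 0]}, {"travel": [0, -0.004, -0.058], "twist": [-8, 0, 0]}, {"travel": [0, -0.004, -0.058], "twist": [-8, 0, 0]}, {"travel": [0, -0.004, -0.058], "twist": [-8, 0, 0]}, {"travel": [0, -0.004, -0.058], "twist": [-8, 0, 0]}]}}

```text
t: 2.15
ee_pos: [422.4, -57.5, 302.4]
orientation: [165.8, 90.0, 67.5]
contact_force: [1.2, 0.8, 0.4]
finger_gap: 37.3
```

Run:
```python
from h import *
s=state();p,R=pose(s);print(p,s["qpos"]);print(R.as_matrix())
print(np.degrees(np.arctan2(p[1],p[0])))
print(delta(p,R,[540,310,300]))
```

```text
[422.428 -57.514 302.408] [ 38.186  -0.499 -34.014 111.872  -0.308  68.539  -3.986]
[[ 0.     0.99  -0.144]
 [ 0.    -0.144 -0.99 ]
 [-1.     0.    -0.   ]]
-7.75319123709387
(array([ 0.002,  0.063, -0.381]), array([0., 0., 0.]))
```

>>> {"api": "step_arm", "payload": {"moves": [{"travel": [0, 0.018, -0.05], "twist": [-2.5, 0, 0]}, {"travel": [0, 0.018, -0.05], "twist": [-2.5, 0, 0]}, {"travel": [0, 0.018, -0.05], "twist": [-2.5, 0, 0]}, {"travel": [0, 0.018, -0.05], "twist": [-2.5, 0, 0]}, {"travel": [0, 0.018, -0.05], "twist": [-2.5, 0, 0]}, {"travel": [0, 0.018, -0.05], "twist": [-2.5, 0, 0]}, {"travel": [0, 0.018, -0.05], "twist": [-2.5, 0, 0]}, {"travel": [0, 0, 0], "twist": [-2.5, 0, 0]}]}}

```text
t: 3.15
ee_pos: [552.8, 291.1, 301.6]
orientation: [-142.8, 89.8, 139.0]
contact_force: [1.0, 0.4, -0.4]
finger_gap: 37.4
```

Run:
```python
from h import *
s=state();p,R=pose(s);m=camera_model("wrist")
cv2.imwrite("pics/w1.png",read_camera("wrist")[:,:,::-1]);np.save("w1.npy",m,allow_pickle=True)
print(p,s["qpos"]);print(R.as_matrix())
print(-m["R"].T@m["t"])
for X in [(559,418,70),(595,247,70),(577,333,70)]: print(proj(m,X))
```

```text
[552.794 291.147 301.593] [  3.021  27.038 -47.404  85.659  19.998  76.159 -34.215]
[[-0.002  0.979  0.205]
 [ 0.002  0.205 -0.979]
 [-1.    -0.002 -0.002]]
[538.556 363.034 462.257]
[310.749  79.997]
[307.915 231.349]
[309.348 159.543]
```

View pics/w1.png

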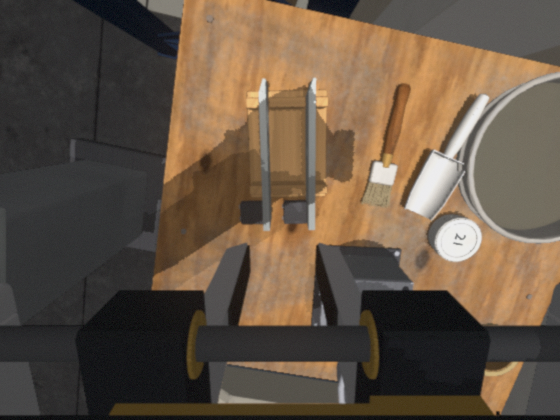

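Run:
```python
import cv2
a=cv2.imread("pics/w1.png")
cv2.imwrite("pics/w1z.png",cv2.resize(a[70:240,230:340],None,fx=5,fy=3.5,interpolation=cv2.INTER_CUBIC))
```

```text
(no output)
```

View pics/w1z.png

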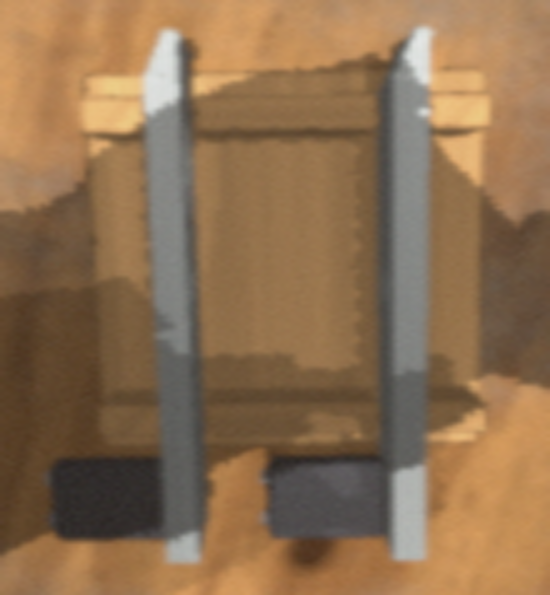

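Run:
```python
from h import *
m=np.load("w1.npy",allow_pickle=True).item()
z=lambda u,v:(230+u/5,70+v/3.5)
a=onz(m,z(415,28),70);b=onz(m,z(410,560),70);c=(a+b)/2;d=(a-b)[:2]
print(a,b,c,np.hypot(*d),np.degrees(np.arctan2(d[1],d[0])))
a2=onz(m,z(170,28),70);b2=onz(m,z(182,562),70);print(a2,b2,(a2+b2)/2)
# rack board/comb tops z=46 corners 
for q in [(82,75),(490,72),(100,440),(482,437)]: print(onz(m,z(*q),46))
```

```text
[560.96  420.509  70.   ] [599.539 249.729  70.   ] [580.25  335.119  70.   ] 175.08328999813648 102.72946975073111
[508.2   409.484  70.   ] [544.658 237.508  70.   ] [526.429 323.496  70.   ]
[488.863 393.568  46.   ]
[582.768 414.164  46.   ]
[515.629 271.186  46.   ]
[610.601 292.167  46.   ]
```

>>> {"api": "step_arm", "payload": {"moves": [{"travel": [0.03, 0.009, -0.0095], "twist": [-0.9, 0, 0]}, {"travel": [0.03, 0.009, -0.0095], "twist": [0, 0, 0]}, {"travel": [0.03, 0.009, -0.0095], "twist": [0, 0, 0]}, {"travel": [0.03, 0.009, -0.0095], "twist": [0, 0, 0]}, {"travel": [0.03, 0, 0], "twist": [0, 0, 0]}, {"travel": [0.03, 0, 0], "twist": [0, 0, 0]}, {"travel": [0.02, 0, 0], "twist": [0, 0, 0]}, {"travel": [0.01, 0, 0], "twist": [0, 0, 0]}]}}

```text
t: 4.2
ee_pos: [581.0, 331.2, 91.7]
orientation: [-71.7, 90.0, -149.4]
contact_force: [0.1, 0.9, 0.3]
finger_gap: 37.6
```

Run:
```python
from h import *
s=state();p,R=pose(s);m=camera_model("wrist")
cv2.imwrite("pics/w2.png",read_camera("wrist")[:,:,::-1]);np.save("w2.npy",m,allow_pickle=True)
print(p,s["qpos"]);print(R.as_matrix());print(delta(p,R,[580,335.5,48]))
```

```text
[581.017 331.189  91.66 ] [ -5.035  42.568 -40.617  90.345  30.963  58.848 -42.255]
[[-0.001  0.977  0.213]
 [-0.     0.213 -0.977]
 [-1.    -0.001  0.   ]]
(array([ 0.044, -0.   , -0.004]), array([0., 0., 0.]))
```

View pics/w2.png

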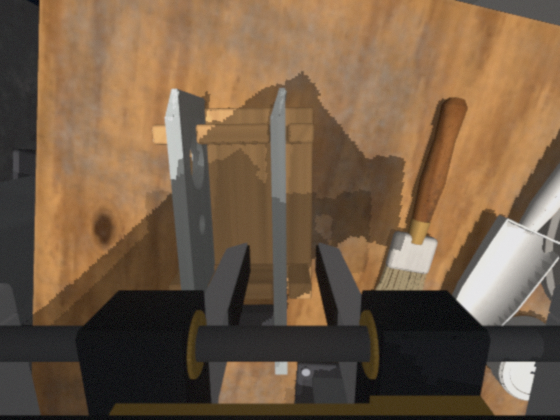

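>>> {"api": "step_arm", "payload": {"moves": [{"travel": [0.012, 0, -0.002], "twist": [0, 0, 0]}, {"travel": [0.012, 0, -0.002], "twist": [0, 0, 0]}, {"travel": [0.012, 0, 0], "twist": [0, 0, 0]}, {"travel": [0.008, 0, 0], "twist": [0, 0, 0]}, {"travel": [0, 0, 0], "twist": [0, 0, 0]}, {"travel": [0, 0, 0], "twist": [0, 0, 0]}, {"travel": [0, 0, 0], "twist": [0, 0, 0]}, {"travel": [0, 0, 0], "twist": [0, 0, 0]}]}}

```text
t: 5.25
ee_pos: [580.3, 335.6, 48.8]
orientation: [109.2, 90.0, 31.6]
contact_force: [0.5, -0.4, -0.5]
finger_gap: 37.6
```

>>> {"api": "step_arm", "payload": {"moves": [{"travel": [0, 0, 0], "twist": [0, 0, 0]}, {"travel": [0, 0, 0], "twist": [0, 0, 0]}, {"travel": [0, 0, 0], "twist": [0, 0, 0]}, {"travel": [0, 0, 0], "twist": [0, 0, 0]}, {"travel": [0, 0, 0], "twist": [0, 0, 0]}, {"travel": [0, 0, 0], "twist": [0, 0, 0]}, {"travel": [0, 0, 0], "twist": [0, 0, 0]}, {"travel": [0, 0, 0], "twist": [0, 0, 0]}], "fingers": 0, "grip_force": 40}}

```text
t: 6.25
ee_pos: [579.8, 335.6, 48.4]
orientation: [-78.2, 90.0, -155.8]
contact_force: [-4.7, -1.6, 2.8]
finger_gap: 7.9
```

>>> {"api": "step_arm", "payload": {"moves": [{"travel": [-0.005, 0, 0], "twist": [0, 0, 0]}, {"travel": [-0.012, 0, 0], "twist": [0, 0, 0]}, {"travel": [-0.018, 0, 0], "twist": [0, 0, 0]}, {"travel": [-0.018, 0, 0], "twist": [0, 0, 0]}, {"travel": [-0.018, 0, 0], "twist": [0, 0, 0]}, {"travel": [-0.018, 0, 0], "twist": [0, 0, 0]}, {"travel": [-0.018, 0, 0], "twist": [0, 0, 0]}, {"travel": [-0.018, 0, 0], "twist": [0, 0, 0]}]}}

```text
t: 7.25
ee_pos: [580.2, 335.6, 174.7]
orientation: [127.2, 90.0, 49.6]
contact_force: [-0.5, 0.6, -1.9]
finger_gap: 7.9
```

Run:
```python
from h import *
s=state();p,R=pose(s)
cv2.imwrite("pics/s2.png",cv2.resize(read_camera("side")[80:320,60:400,::-1],None,fx=2.2,fy=2.2))
print(p,s["qpos"],s["finger_gap"])
```

```text
[580.223 335.585 174.74 ] [ -3.862  37.695 -43.352  86.838  27.262  66.395 -39.916] 7.937900319664891
```

View pics/s2.png

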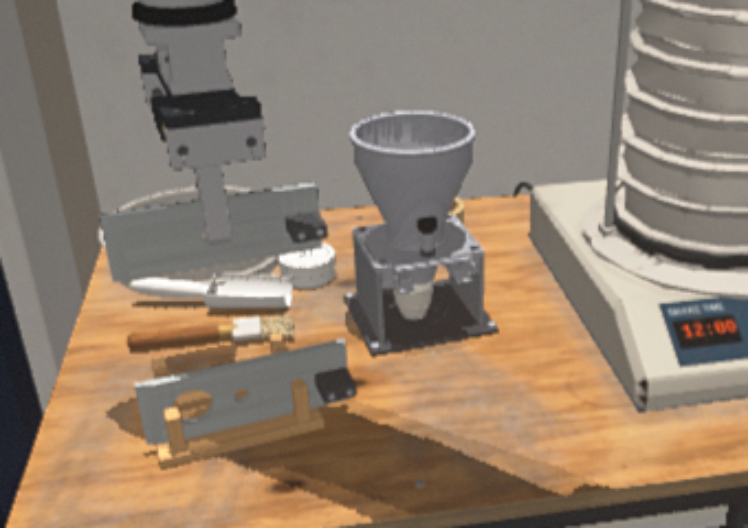

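```bash
cat > plan1.py <<'E'
from h import *
p,R=pose()
p2=np.array([486.7,149.3,180]);n=16
P,Q=p,R
yaw=np.concatenate([[3],np.full(10,10.5),[5],np.zeros(4)])
print(yaw.sum())
tilt=np.array([0]*6+[-3]*10)
tgt=[]
for i in range(n):
    f=min(1,(i+1)/13); f=(1-np.cos(np.pi*f))/2
    pt=p+(p2-p)*f
    tr=Q.inv().apply(pt-P)/1000
    tw=Ro.from_rotvec([yaw[i],0,0],degrees=True) # about vertical
    # world: yaw about -z, then tilt about tool z
    Q2=Ro.from_rotvec([0,0,-yaw[i]],degrees=True)*Q*Ro.from_rotvec([0,0,tilt[i]],degrees=True)
    v=(Q.inv()*Q2).as_rotvec(degrees=True)
    trr=np.round(tr,3); v=np.round(v,1)
    print(i,trr,v)
    P=P+Q.apply(trr*1000);Q=Q*Ro.from_rotvec(v,degrees=True)
print(P,Q.as_matrix())
E
python3 plan1.py
```

```text
113.0
0 [-0.    -0.002  0.002] [ 3. -0.  0.]
1 [-0.    -0.005  0.008] [10.5 -0.   0. ]
2 [-0.    -0.006  0.013] [10.5 -0.   0. ]
3 [-0.001 -0.005  0.018] [10.5 -0.   0. ]
4 [-0.    -0.002  0.022] [10.5 -0.   0. ]
5 [-0.     0.002  0.025] [10.5 -0.   0. ]
6 [-0.001  0.007  0.024] [10.5  0.3 -3. ]
7 [-0.001  0.011  0.022] [10.5  0.8 -3. ]
8 [-0.002  0.014  0.017] [10.4  1.4 -3. ]
9 [-0.002  0.014  0.013] [10.3  1.9 -3. ]
10 [-0.003  0.012  0.008] [10.2  2.5 -3. ]
11 [-0.002  0.007  0.003] [ 4.8  1.4 -3. ]
12 [-0.001  0.003  0.001] [-0.  0. -3.]
13 [-0.  0. -0.] [ 0. -0. -3.]
14 [-0.  0. -0.] [ 0. -0. -3.]
15 [-0.  0. -0.] [ 0. -0. -3.]
[486.37  149.6   179.896] [[ 0.095 -0.158 -0.983]
 [ 0.494 -0.85   0.185]
 [-0.865 -0.503 -0.002]]
```

>>> {"api": "step_arm", "payload": {"moves": [{"travel": [0, -0.002, 0.002], "twist": [3, 0, 0]}, {"travel": [0, -0.005, 0.008], "twist": [10, 0, 0]}, {"travel": [0, -0.006, 0.013], "twist": [10, 0, 0]}, {"travel": [-0.001, -0.005, 0.018], "twist": [10, 0, 0]}, {"travel": [0, -0.002, 0.022], "twist": [10, 0, 0]}, {"travel": [0, 0.002, 0.025], "twist": [10, 0, 0]}, {"travel": [-0.001, 0.005, 0.025], "twist": [10, 0, 0]}, {"travel": [-0.001, 0.008, 0.024], "twist": [10, 0, 0]}]}}

```text
t: 8.3
ee_pos: [513.6, 208.1, 176.6]
orientation: [-75.6, 90.0, 133.4]
contact_force: [0.7, -0.1, -2.7]
finger_gap: 7.5
```

```bash
cat > plan2.py <<'E'
from h import *
import sys
s=state();p,R=pose(s);print(p,s["qpos"]);print(R.as_matrix())
def tool(yaw,tilt): # plate yaw deg, lean tilt deg -> tool rotation
    x=np.array([np.cos(np.radians(yaw)),np.sin(np.radians(yaw)),0])
    R0=np.column_stack([[0,0,-1],-np.cross([0,0,1],x),-x])
    return Ro.from_matrix(R0)*Ro.from_rotvec([0,0,-tilt],degrees=True)
yaw,tilt,*t=map(float,sys.argv[1:6]);n=int(sys.argv[6])
Rt=tool(yaw,tilt);tot=(R.inv()*Rt).as_rotvec(degrees=True);print("tot",tot,np.linalg.norm(tot))
P,Q=p,R
for i in range(n):
    pt=p+(np.array(t)-p)*(i+1)/n
    Qt=R*Ro.from_rotvec(tot*(i+1)/n,degrees=True)
    tr=np.round(Q.inv().apply(pt-P)/1000,4);v=np.round((Q.inv()*Qt).as_rotvec(degrees=True),1)
    print(tr,v);P=P+Q.apply(tr*1000);Q=Q*Ro.from_rotvec(v,degrees=True)
E
python3 plan2.py -10 30 486.7 149.3 150 8
```

```text
[513.569 208.061 176.575] [ -1.142  22.133 -29.844 104.513  12.945  56.737 -97.285]
[[-0.     0.485 -0.874]
 [ 0.    -0.874 -0.485]
 [-1.    -0.     0.   ]]
tot [ 38.12   10.22  -28.811] 48.86354159326763
[0.003 0.005 0.006] [ 4.8  1.3 -3.6]
[0.003 0.005 0.006] [ 4.7  1.3 -3.6]
[0.002 0.006 0.006] [ 4.8  1.2 -3.6]
[0.002 0.007 0.005] [ 4.8  1.3 -3.6]
[0.001 0.007 0.005] [ 4.7  1.3 -3.6]
[0.001 0.008 0.004] [ 4.8  1.3 -3.6]
[0.    0.008 0.003] [ 4.8  1.2 -3.6]
[-0.001  0.008  0.003] [ 4.7  1.3 -3.6]
```

>>> {"api": "step_arm", "payload": {"moves": [{"travel": [0.003, 0.005, 0.006], "twist": [4.8, 1.3, -3.6]}, {"travel": [0.003, 0.005, 0.006], "twist": [4.8, 1.3, -3.6]}, {"travel": [0.002, 0.006, 0.006], "twist": [4.8, 1.3, -3.6]}, {"travel": [0.002, 0.007, 0.005], "twist": [4.8, 1.3, -3.6]}, {"travel": [0.001, 0.007, 0.005], "twist": [4.8, 1.3, -3.6]}, {"travel": [0.001, 0.008, 0.004], "twist": [4.8, 1.3, -3.6]}, {"travel": [0, 0.008, 0.003], "twist": [4.8, 1.3, -3.6]}, {"travel": [-0.001, 0.008, 0.003], "twist": [4.8, 1.3, -3.6]}]}}

```text
t: 9.3
ee_pos: [487.8, 150.1, 151.1]
orientation: [-90.2, 59.9, 79.7]
contact_force: [-0.3, -0.3, -2.2]
finger_gap: 7.9
```

```bash
python3 plan2.py -10 33 486.7 149.3 45 8;python3 - <<'E'
from h import *
s=state();print(s["finger_gap"],s["contact_force"])
cv2.imwrite("pics/s3.png",cv2.resize(read_camera("side")[80:320,60:400,::-1],None,fx=2.2,fy=2.2))
cv2.imwrite("pics/t3.png",cv2.resize(read_camera("top")[60:320,90:430,::-1],None,fx=2.2,fy=2.2))
E
```

```text
[487.772 150.065 151.065] [ 28.063  19.73  -35.885 120.147 -28.777  38.685 -83.563]
[[ 0.09  -0.151 -0.984]
 [ 0.494 -0.851  0.176]
 [-0.865 -0.502 -0.002]]
tot [-0.062 -0.144 -2.857] 2.8616452670879404
[0.011 0.007 0.   ] [-0.  -0.  -0.4]
[0.011 0.007 0.   ] [-0.  -0.  -0.3]
[0.011 0.007 0.   ] [-0.  -0.1 -0.4]
[0.011 0.007 0.   ] [-0.   0.  -0.3]
[0.011 0.007 0.   ] [-0.   0.  -0.4]
[0.011 0.007 0.   ] [-0.  -0.  -0.3]
[0.011 0.007 0.   ] [-0.1 -0.  -0.4]
[0.011 0.007 0.   ] [ 0.  -0.  -0.4]
7.908094479994095 [-0.3   -0.307 -2.213]
```

View pics/s3.png

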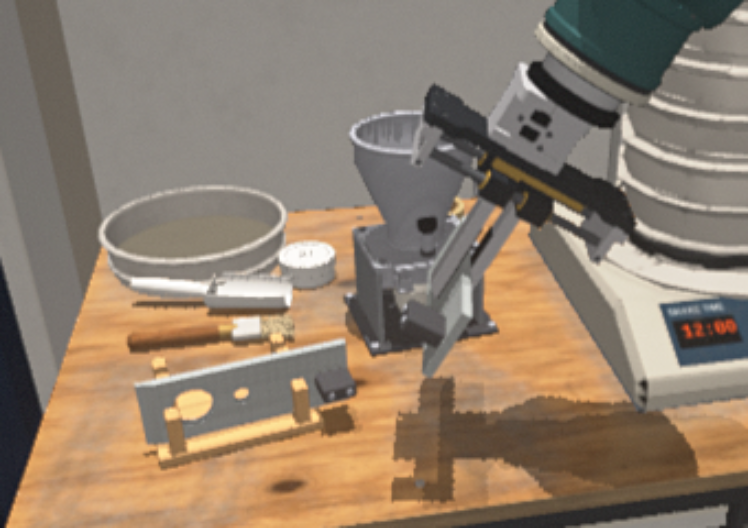

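View pics/t3.png

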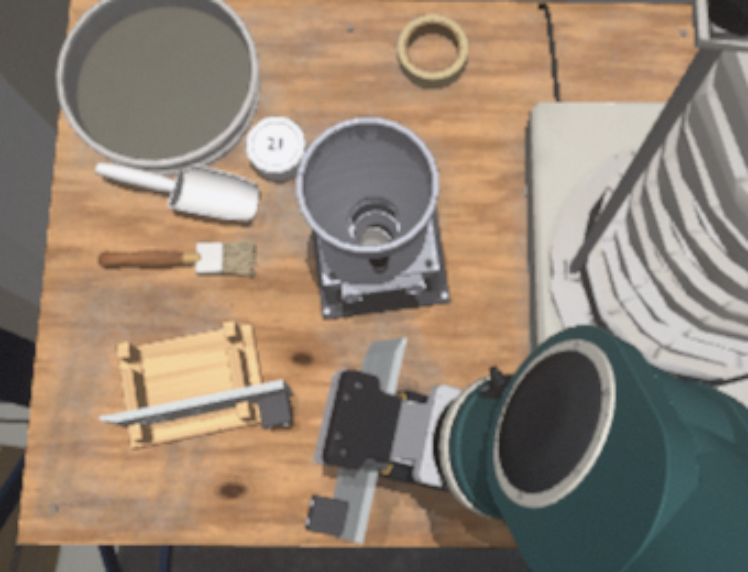

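>>> {"api": "step_arm", "payload": {"moves": [{"travel": [0.011, 0.0065, -0.0012], "twist": [0, 0, -0.3]}, {"travel": [0.011, 0.0065, -0.0012], "twist": [0, 0, -0.3]}, {"travel": [0.011, 0.0065, -0.0012], "twist": [0, 0, -0.3]}, {"travel": [0.011, 0.0065, -0.0012], "twist": [0, 0, -0.3]}, {"travel": [0.011, 0.0065, -0.0012], "twist": [0, 0, -0.3]}, {"travel": [0.011, 0.0065, -0.0012], "twist": [0, 0, -0.3]}, {"travel": [0.011, 0.0065, -0.0012], "twist": [0, 0, -0.3]}, {"travel": [0.006, 0.0035, 0], "twist": [0, 0, 0]}]}}

```text
t: 10.4
ee_pos: [496.2, 149.6, 53.7]
orientation: [-90.1, 57.8, 79.9]
contact_force: [0.7, 0.5, -2.5]
finger_gap: 7.9
```

```bash
python3 plan2.py -10 33 496 149.3 34 8;python3 - <<'E'
from h import *
s=state();print(s["finger_gap"],s["contact_force"])
cv2.imwrite("pics/s4.png",cv2.resize(read_camera("side")[100:320,150:400,::-1],None,fx=3,fy=2.7))
E
```

```text
[496.168 149.551  53.66 ] [ 28.48   33.037 -36.115 121.631 -29.288  26.584 -75.925]
[[ 0.093 -0.147 -0.985]
 [ 0.524 -0.834  0.174]
 [-0.847 -0.532 -0.001]]
tot [ 0.029 -0.042 -0.845] 0.8469457866632415
[0.002 0.001 0.   ] [ 0.  -0.  -0.1]
[0.002 0.001 0.   ] [ 0.  -0.  -0.1]
[0.002 0.001 0.   ] [ 0.  -0.  -0.1]
[ 0.002  0.001 -0.   ] [ 0.  -0.  -0.1]
[ 0.002  0.001 -0.   ] [ 0.  -0.  -0.1]
[0.002 0.001 0.   ] [ 0.  -0.  -0.1]
[0.002 0.001 0.   ] [ 0.  -0.  -0.1]
[0.002 0.001 0.   ] [ 0.  -0.  -0.1]
7.863229756461414 [ 0.689  0.454 -2.476]
```

View pics/s4.png

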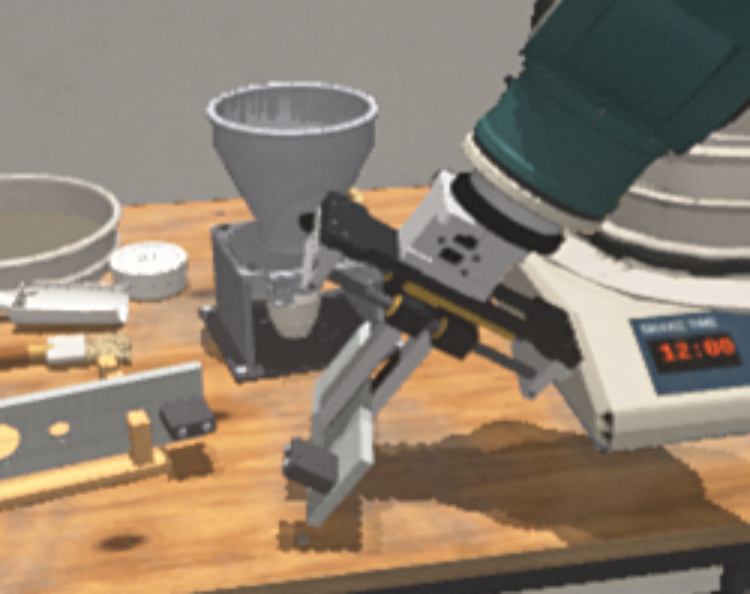

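>>> {"api": "step_arm", "payload": {"moves": [{"travel": [0.0025, 0.0016, 0], "twist": [0, 0, 0]}, {"travel": [0.0025, 0.0016, 0], "twist": [0, 0, 0]}, {"travel": [0.0025, 0.0016, 0], "twist": [0, 0, 0]}, {"travel": [0.0025, 0.0016, 0], "twist": [0, 0, 0]}, {"travel": [0.0017, 0.001, 0], "twist": [0, 0, 0]}, {"travel": [0.001, 0.0006, 0], "twist": [0, 0, 0]}, {"travel": [0.001, 0.0006, 0], "twist": [0, 0, 0]}, {"travel": [0, 0, 0], "twist": [0, 0, 0]}]}}

```text
t: 11.45
ee_pos: [496.3, 149.6, 38.3]
orientation: [-90.2, 57.9, 79.9]
contact_force: [-0.4, 0.9, -1.7]
finger_gap: 8.0
```

>>> {"api": "step_arm", "payload": {"moves": [{"travel": [0.0008, 0.0005, 0], "twist": [0, 0, 0]}, {"travel": [0.0008, 0.0005, 0], "twist": [0, 0, 0]}, {"travel": [0.0008, 0.0005, 0], "twist": [0, 0, 0]}, {"travel": [0.0008, 0.0005, 0], "twist": [0, 0, 0]}, {"travel": [0, 0, 0], "twist": [0, 0, 0]}, {"travel": [0, 0, 0], "twist": [0, 0, 0]}, {"travel": [0, 0, 0], "twist": [0, 0, 0]}, {"travel": [0, 0, 0], "twist": [0, 0, 0]}]}}

```text
t: 12.45
ee_pos: [496.3, 149.6, 34.6]
orientation: [-90.2, 57.9, 79.9]
contact_force: [0.1, -1.0, -0.8]
finger_gap: 8.2
```

>>> {"api": "step_arm", "payload": {"moves": [{"travel": [0.0006, 0.0004, 0], "twist": [0, 0, 0]}, {"travel": [0.0006, 0.0004, 0], "twist": [0, 0, 0]}, {"travel": [0, 0, 0], "twist": [0, 0, 0]}, {"travel": [0, 0, 0], "twist": [0, 0, 0]}, {"travel": [0, 0, 0], "twist": [0, 0, 0]}, {"travel": [0, 0, 0], "twist": [0, 0, 0]}, {"travel": [0, 0, 0], "twist": [0, 0, 0]}, {"travel": [0, 0, 0], "twist": [0, 0, 0]}]}}

```text
t: 13.45
ee_pos: [496.5, 149.6, 34.2]
orientation: [-90.2, 57.8, 79.8]
contact_force: [-10.0, -12.0, 33.4]
finger_gap: 7.8
```

>>> {"api": "step_arm", "payload": {"moves": [{"travel": [0, 0, 0], "twist": [0, 0, 0]}, {"travel": [0, 0, 0], "twist": [0, 0, 0]}, {"travel": [0, 0, 0], "twist": [0, 0, 0]}, {"travel": [0, 0, 0], "twist": [0, 0, 0]}, {"travel": [0, 0, 0], "twist": [0, 0, 0]}, {"travel": [0, 0, 0], "twist": [0, 0, 0]}, {"travel": [0, 0, 0], "twist": [0, 0, 0]}, {"travel": [0, 0, 0], "twist": [0, 0, 0]}], "fingers": 0.3}}

```text
t: 14.45
ee_pos: [496.3, 149.6, 33.2]
orientation: [-90.2, 57.9, 79.9]
contact_force: [0.3, 0.2, -0.9]
finger_gap: 28.3
```

Run:
```python
from h import *
s=state();print(s["finger_gap"],s["contact_force"])
cv2.imwrite("pics/s5.png",cv2.resize(read_camera("side")[100:320,150:400,::-1],None,fx=3,fy=2.7))
```

```text
28.262351357006192 [ 0.321  0.205 -0.892]
```

View pics/s5.png

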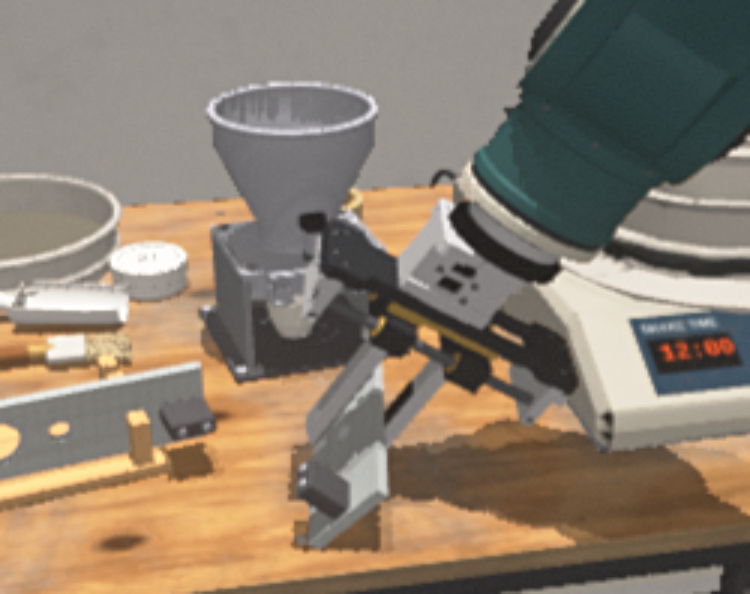

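>>> {"api": "step_arm", "payload": {"moves": [{"travel": [-0.006, 0, 0], "twist": [0, 0, 0]}, {"travel": [-0.007, 0, 0], "twist": [0, 0, 0]}, {"travel": [-0.007, 0, 0], "twist": [0, 0, 0]}, {"travel": [-0.007, 0, 0], "twist": [0, 0, 0]}, {"travel": [-0.009, 0, 0], "twist": [0, 0, 0]}, {"travel": [-0.012, 0, 0], "twist": [0, 0, 0]}, {"travel": [-0.014, 0, 0], "twist": [0, 0, 0]}, {"travel": [-0.014, 0, 0], "twist": [0, 0, 0]}]}}

```text
t: 15.5
ee_pos: [489.2, 109.2, 98.5]
orientation: [-90.2, 57.9, 79.8]
contact_force: [-0.0, -0.1, -0.3]
finger_gap: 28.3
```

Run:
```python
from h import *
s=state();print(s["finger_gap"],s["contact_force"],s["ee_pos"])
cv2.imwrite("pics/s6.png",cv2.resize(read_camera("side")[100:320,150:400,::-1],None,fx=3,fy=2.7))
```

```text
28.26815642983147 [-0.009 -0.107 -0.336] [489.165 109.214  98.457]
```

View pics/s6.png

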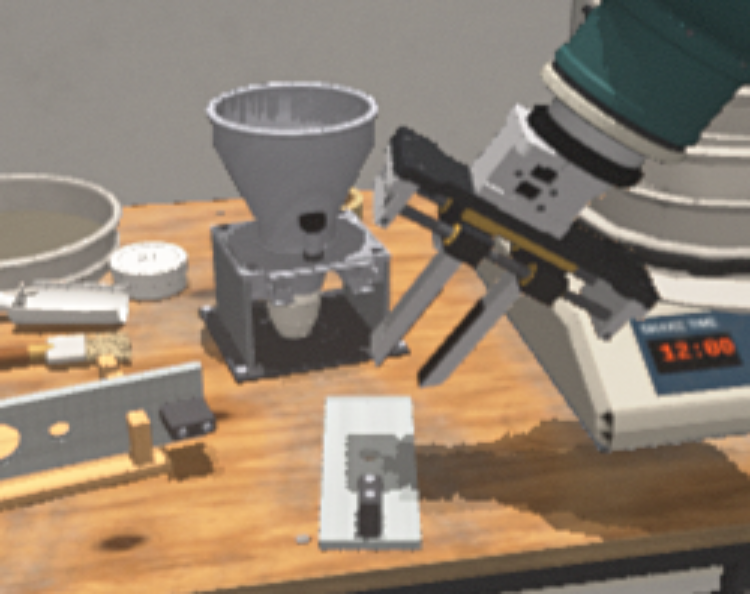

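```bash
cat > a.py <<'E'
from h import *
m=camera_model("side")
z=lambda u,v:(150+u/3,100+v/2.7)
c=[onz(m,z(*q),8) for q in [(327,397),(410,397),(320,541),(420,541)]]
for x in c: print(x)
C=sum(c)/4; d=c[0]+c[1]-c[2]-c[3]; print("C",C,np.degrees(np.arctan2(d[1],d[0])),np.hypot(*d[:2])/2)
print("block top", onz(m,z(370,478),39))
E
python3 a.py
```

```text
[580.058 149.361   8.   ]
[569.2    91.937   8.   ]
[413.524 179.842   8.   ]
[402.515 122.198   8.   ]
C [491.324 135.835   8.   ] -10.33086031865417 169.35470636131026
block top [433.906 146.165  39.   ]
```

```bash
python3 plan2.py -10.3 0 421 149 150 8
```

```text
[489.746 108.368  99.49 ] [ 34.157  26.927 -36.451 121.404 -29.157  34.644 -74.559]
[[ 0.095 -0.146 -0.985]
 [ 0.523 -0.834  0.174]
 [-0.847 -0.532 -0.003]]
tot [ 0.311 -0.11  32.11 ] 32.11198980140865
[-0.004 -0.006  0.009] [ 0. -0.  4.]
[-0.004 -0.006  0.009] [ 0.1 -0.   4. ]
[-0.004 -0.006  0.009] [ 0. -0.  4.]
[-0.005 -0.005  0.009] [ 0.  -0.1  4.1]
[-0.005 -0.005  0.009] [0.1 0.  4. ]
[-0.005 -0.005  0.009] [0. 0. 4.]
[-0.006 -0.004  0.009] [ 0.1 -0.   4. ]
[-0.006 -0.004  0.009] [ 0. -0.  4.]
```

>>> {"api": "step_arm", "payload": {"moves": [{"travel": [-0.006, -0.006, 0.009], "twist": [0, 0, 4]}, {"travel": [-0.006, -0.006, 0.009], "twist": [0, 0, 4]}, {"travel": [-0.004, -0.006, 0.009], "twist": [0, 0, 4]}, {"travel": [-0.005, -0.005, 0.009], "twist": [0, 0, 4]}, {"travel": [-0.005, -0.005, 0.009], "twist": [0, 0, 4]}, {"travel": [-0.005, -0.005, 0.009], "twist": [0, 0, 4]}, {"travel": [-0.006, -0.004, 0.009], "twist": [0, 0, 4]}, {"travel": [-0.006, -0.004, 0.009], "twist": [0, 0, 4]}], "fingers": 0.42}}

```text
t: 16.55
ee_pos: [422.3, 147.0, 151.9]
orientation: [179.1, 89.9, -10.9]
contact_force: [-0.0, 0.2, 0.4]
finger_gap: 39.4
```

Run:
```python
from h import *
s=state();p,R=pose(s);m=camera_model("wrist")
cv2.imwrite("pics/w3.png",read_camera("wrist")[:,:,::-1]);np.save("w3.npy",m,allow_pickle=True)
print(p,s["qpos"]);print(R.as_matrix())
```

```text
[422.332 146.988 151.866] [  -1.799   12.215  -23.702  120.202    6.622   48.655 -129.395]
[[ 0.003 -0.174 -0.985]
 [-0.    -0.985  0.174]
 [-1.     0.    -0.003]]
```

View pics/w3.png

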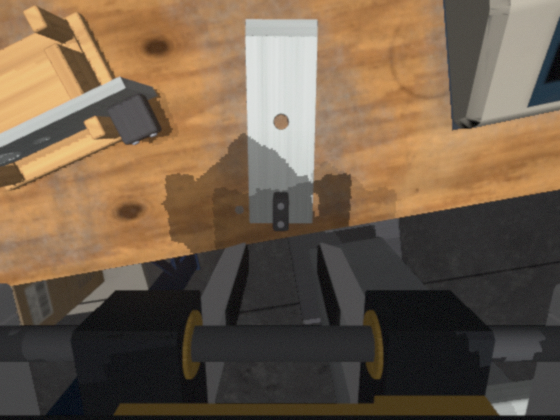

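Run:
```python
from h import *
m=np.load("w3.npy",allow_pickle=True).item()
img=cv2.imread("pics/w3.png");hsv=cv2.cvtColor(img,cv2.COLOR_BGR2HSV)
# subpix edge per row on saturation (wood saturated, plate not)
L=[];Rr=[]
for v in range(40,185,5):
    s=hsv[v,220:350,1].astype(float); mk=s<70
    i=np.where(mk)[0]
    if len(i): print(v,220+i[0],220+i[-1],end='; '); L.append((220+i[0]-.5,v));Rr.append((220+i[-1]+.5,v))
print()
import numpy as np
pl=np.array([onz(m,q,8) for q in L]);pr=np.array([onz(m,q,8) for q in Rr])
for P in (pl,pr):
    f=np.polyfit(P[:,0],P[:,1],1); print("yaw",np.degrees(np.arctan(f[0])),np.polyval(f,491))
print("hole",onz(m,(281,121.3),7),"tail",onz(m,(250,223),8),onz(m,(312,223),8),"block",onz(m,(280.5,231),39),onz(m,(280.5,192),39))
```

```text
40 245 317; 45 245 317; 50 244 317; 55 245 317; 60 245 316; 65 245 317; 70 245 316; 75 245 316; 80 245 316; 85 245 316; 90 246 316; 95 246 316; 100 246 316; 105 246 315; 110 246 329; 115 246 315; 120 246 322; 125 246 322; 130 246 328; 135 247 315; 140 247 314; 145 247 314; 150 247 314; 155 248 314; 160 248 314; 165 248 314; 170 248 313; 175 248 313; 180 248 313; 
yaw -9.98876045429546 167.6412113930246
yaw -9.779693558369427 104.18221420857603
hole [500.511 134.636   7.   ] tail [413.863 179.987   8.   ] [403.587 121.939   8.   ] block [410.52  150.972  39.   ] [444.032 144.996  39.   ]
```

>>> {"api": "step_arm", "payload": {"moves": [{"travel": [0.02, -0.0007, -0.001], "twist": [0, 0, 0]}, {"travel": [0.02, -0.0007, -0.001], "twist": [0, 0, 0]}, {"travel": [0.02, 0, 0], "twist": [0, 0, 0]}, {"travel": [0.02, 0, 0], "twist": [0, 0, 0]}, {"travel": [0.02, 0, 0], "twist": [0, 0, 0]}, {"travel": [0.015, 0, 0], "twist": [0, 0, 0]}, {"travel": [0.008, 0, 0], "twist": [0, 0, 0]}, {"travel": [0, 0, 0], "twist": [0, 0, 0]}]}}

```text
t: 17.6
ee_pos: [424.9, 148.2, 28.1]
orientation: [-117.3, 89.9, 52.7]
contact_force: [0.3, 0.5, 0.3]
finger_gap: 39.5
```

Run:
```python
from h import *
s=state();p,R=pose(s);m=camera_model("wrist")
cv2.imwrite("pics/w4.png",read_camera("wrist")[:,:,::-1])
print(p,s["qpos"],s["contact_force"]);print(R.as_matrix())
```

```text
[424.897 148.244  28.069] [  -6.297   25.39   -19.529  124.159   15.319   32.544 -137.027] [0.284 0.522 0.34 ]
[[ 0.002 -0.173 -0.985]
 [ 0.002 -0.985  0.173]
 [-1.    -0.002 -0.001]]
```

View pics/w4.png

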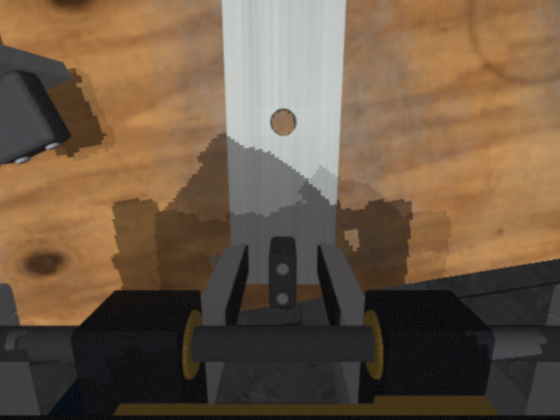

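Centred on the block (column ~283, fingers symmetric). Close on it.

>>> {"api": "step_arm", "payload": {"moves": [{"travel": [0, 0, 0], "twist": [0, 0, 0]}, {"travel": [0, 0, 0], "twist": [0, 0, 0]}, {"travel": [0, 0, 0], "twist": [0, 0, 0]}, {"travel": [0, 0, 0], "twist": [0, 0, 0]}, {"travel": [0, 0, 0], "twist": [0, 0, 0]}, {"travel": [0, 0, 0], "twist": [0, 0, 0]}, {"travel": [0, 0, 0], "twist": [0, 0, 0]}, {"travel": [0, 0, 0], "twist": [0, 0, 0]}], "fingers": 0, "grip_force": 60}}

```text
t: 18.65
ee_pos: [425.2, 148.3, 28.5]
orientation: [-129.0, 89.8, 41.0]
contact_force: [-0.9, 0.2, 7.1]
finger_gap: 13.5
```

Run:
```python
from h import *
s=state();p,R=pose(s)
print(p,s["finger_gap"],s["contact_force"]);print(R.as_matrix())
```

```text
[425.158 148.287  28.461] 13.525331432718922 [-0.895  0.232  7.102]
[[ 0.002 -0.173 -0.985]
 [ 0.002 -0.985  0.173]
 [-1.    -0.002 -0.002]]
```

Run:
```python
import cv2
a=cv2.imread("pics/side0.png");b=cv2.imread("pics/top0.png")
cv2.imwrite("pics/sz.png",cv2.resize(a[170:245,210:295],None,fx=8,fy=8,interpolation=cv2.INTER_CUBIC))
cv2.imwrite("pics/tz.png",cv2.resize(b[140:210,220:305],None,fx=8,fy=8,interpolation=cv2.INTER_CUBIC))
```

```text
(no output)
```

View pics/sz.png

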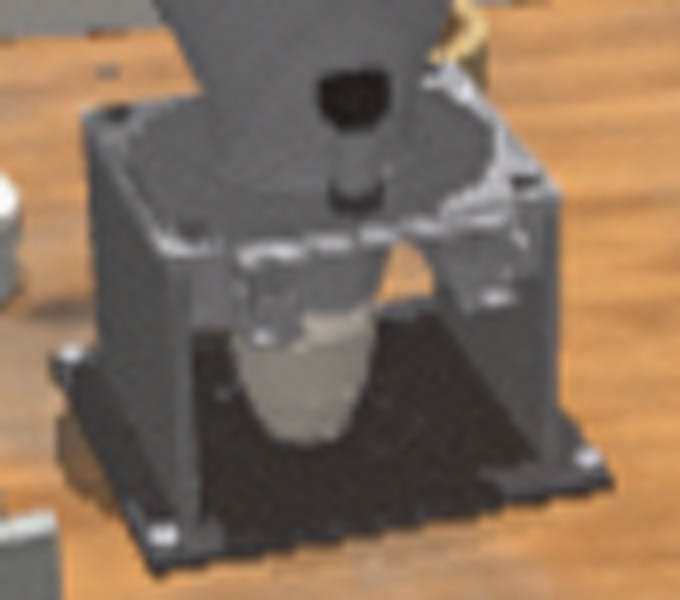

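View pics/tz.png

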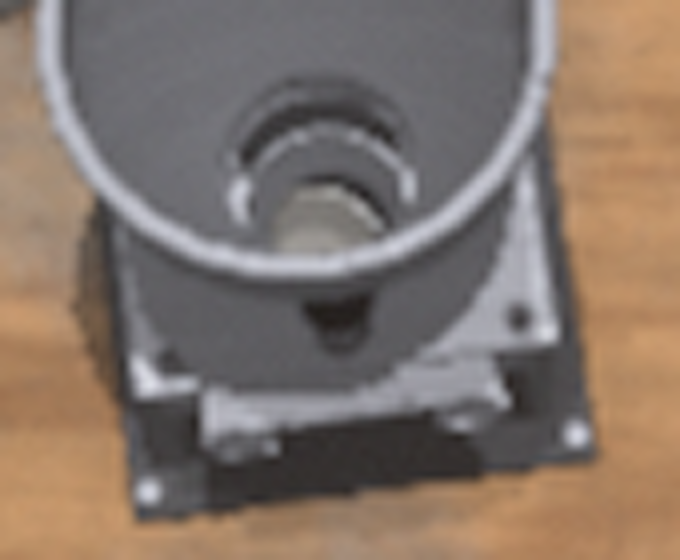

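Run:
```python
from h import *
s=camera_model("side");t=camera_model("top")
S=lambda u,v:np.array((210+(u-3.5)/8,170+(v-3.5)/8));T=lambda u,v:np.array((220+(u-3.5)/8,140+(v-3.5)/8))
def tri(a,b):
    A=[];B=[]
    for m,q in((s,a),(t,b)):
        c,d=ray(m,q);d/=np.linalg.norm(d);M=np.eye(3)-np.outer(d,d);A.append(M);B.append(M@c)
    x=np.linalg.solve(sum(A),sum(B)); return x,[np.round(np.linalg.norm(M@x-b_),1) for M,b_ in zip(A,B)]
pts={}
for n,a,b in [("boltL",(163,533),(148,490)),("boltR",(588,458),(577,433)),("scrL",(193,230),(170,358)),("scrR",(524,182),(518,318)),("lipL",(265,335),(238,445)),("lipR",(495,297),(470,412)),("pinbase",(357,195),(335,345))]:
    x,r=tri(S(*a),T(*b));pts[n]=x;print(n,x,r)
for a,b in(("boltL","boltR"),("scrL","scrR"),("lipL","lipR")):
    d=pts[b]-pts[a];print(a,np.degrees(np.arctan2(d[0],-d[1])),(pts[a]+pts[b])/2,np.hypot(*d[:2]))
for a,b,z in[((148,490),(577,433),5),((170,358),(518,318),95),((140,518),(595,458),0)]:
    A=onz(t,T(*a),z);B=onz(t,T(*b),z);d=B-A;print("top",np.degrees(np.arctan2(d[0],-d[1])),(A+B)/2)
for a,b,z in[((163,533),(588,458),5),((193,230),(524,182),95),((152,572),(610,484),0),]:
    A=onz(s,S(*a),z);B=onz(s,S(*b),z);d=B-A;print("side",np.degrees(np.arctan2(d[0],-d[1])),(A+B)/2)
A=onz(s,S(70,352),5);B=onz(s,S(163,533),5);d=A-B;print(np.degrees(np.arctan2(d[1],d[0])))
```

```text
boltL [627.734 205.182  12.028] [np.float64(0.7), np.float64(0.7)]
boltR [647.497  82.537  10.758] [np.float64(0.8), np.float64(0.8)]
scrL [644.745 191.461  94.855] [np.float64(0.7), np.float64(0.7)]
scrR [657.55   99.899  94.731] [np.float64(0.2), np.float64(0.2)]
lipL [627.508 175.044  70.657] [np.float64(0.9), np.float64(0.9)]
lipR [637.776 111.976  70.639] [np.float64(0.1), np.float64(0.1)]
pinbase [647.729 147.478  99.86 ] [np.float64(0.1), np.float64(0.1)]
boltL 9.153911841653636 [637.616 143.859  11.393] 124.22777583882397
scrL 7.961045008793571 [651.147 145.68   94.793] 92.4526218150748
lipL 9.247097784379752 [632.642 143.51   70.648] 63.89873414312938
top 8.984767948642887 [638.953 143.469   5.   ]
top 8.03090004343062 [650.993 145.206  95.   ]
top 8.906829371841743 [632.256 142.003   0.   ]
side 8.216538356014311 [648.218 143.172   5.   ]
side 7.63040344750944 [650.933 146.194  95.   ]
side 9.457428998468263 [638.856 142.866   0.   ]
9.267940395316753
```

```bash
python3 plan2.py 8.7 0 447.3 114 108 8
```

```text
[425.158 148.287  28.461] [  -6.292   25.345  -19.538  124.151   15.329   32.555 -137.047]
[[ 0.002 -0.173 -0.985]
 [ 0.002 -0.985  0.173]
 [-1.    -0.002 -0.002]]
tot [-18.689  -0.135   0.12 ] 18.689699820977925
[-0.01   0.004 -0.004] [-2.3 -0.   0. ]
[-0.01   0.004 -0.003] [-2.4 -0.   0. ]
[-0.01   0.004 -0.003] [-2.3 -0.1  0. ]
[-0.01   0.004 -0.003] [-2.3  0.   0.1]
[-0.01   0.004 -0.003] [-2.4  0.  -0. ]
[-0.01   0.004 -0.003] [-2.3 -0.  -0. ]
[-0.01   0.004 -0.002] [-2.4 -0.   0. ]
[-0.01   0.005 -0.002] [-2.3 -0.   0. ]
```

>>> {"api": "step_arm", "payload": {"moves": [{"travel": [-0.01, 0.002, -0.002], "twist": [0, 0, 0]}, {"travel": [-0.01, 0.004, -0.003], "twist": [-2.6, 0, 0]}, {"travel": [-0.01, 0.004, -0.003], "twist": [-2.7, 0, 0]}, {"travel": [-0.01, 0.004, -0.003], "twist": [-2.7, 0, 0]}, {"travel": [-0.01, 0.005, -0.003], "twist": [-2.7, 0, 0]}, {"travel": [-0.01, 0.005, -0.003], "twist": [-2.7, 0, 0]}, {"travel": [-0.01, 0.005, -0.003], "twist": [-2.7, 0, 0]}, {"travel": [-0.01, 0.005, -0.002], "twist": [-2.6, 0, 0]}]}}

```text
t: 19.65
ee_pos: [445.5, 112.7, 109.0]
orientation: [-142.9, 89.8, 45.9]
contact_force: [0.0, 0.3, -2.5]
finger_gap: 13.5
```

```bash
python3 - <<'E'
from h import *
s=state();p,R=pose(s);m=camera_model("wrist")
cv2.imwrite("pics/w5.png",read_camera("wrist")[:,:,::-1]);np.save("w5.npy",m,allow_pickle=True)
ms=camera_model("side")
im=read_camera("side");cv2.imwrite("pics/s7f.png",im[:,:,::-1]);cv2.imwrite("pics/s7.png",cv2.resize(im[120:270,150:350,::-1],None,fx=4,fy=4,interpolation=cv2.INTER_CUBIC))
print(p,s["finger_gap"],s["contact_force"],s["qpos"]);print(R.as_matrix())
print([proj(m,X) for X in [(643,144,83),(629,142,80)]])
E
python3 plan2.py 8.7 0 447.3 114 108 1
```

```text
[445.547 112.714 108.956] 13.491978761403313 [ 0.013  0.335 -2.455] [   5.447   18.046  -26.833  120.456   11.56    43.776 -109.823]
[[ 0.002  0.153 -0.988]
 [ 0.002 -0.988 -0.153]
 [-1.    -0.002 -0.002]]
[array([ 280.683, -163.487]), array([ 280.42, -120.19])]
[446.143 112.591 109.278] [   5.458   18.018  -26.817  120.434   11.579   43.74  -109.898]
[[ 0.003  0.151 -0.988]
 [ 0.002 -0.988 -0.151]
 [-1.    -0.002 -0.004]]
tot [ 0.008 -0.212  0.088] 0.2297934015767022
[ 0.001 -0.001 -0.001] [ 0.  -0.2  0.1]
```

View pics/w5.png

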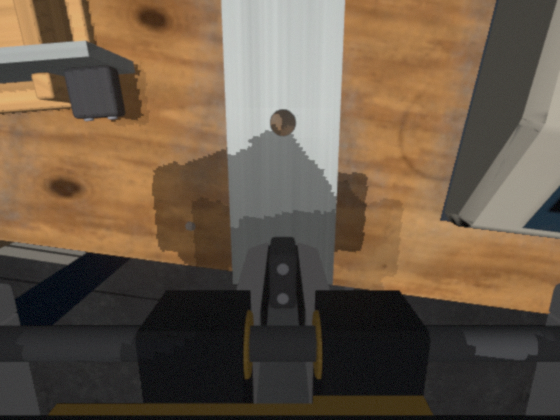

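View pics/s7.png

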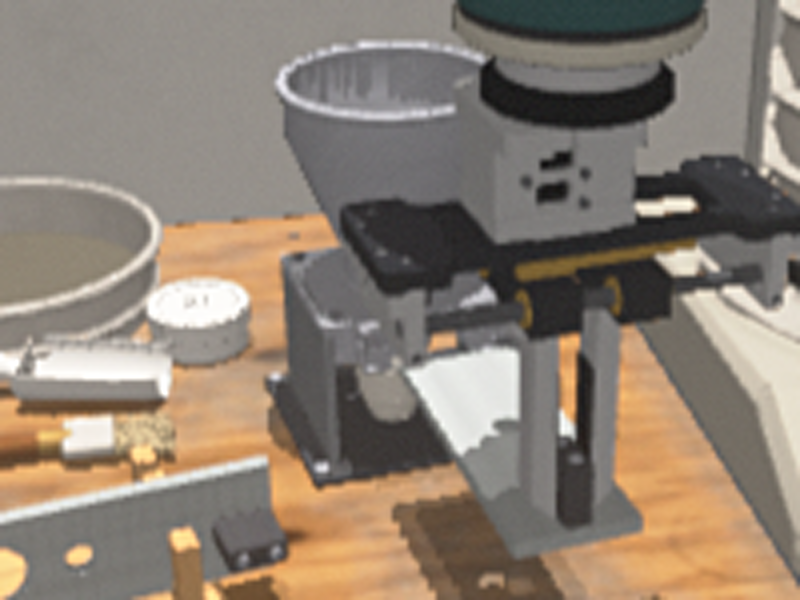

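>>> {"api": "step_arm", "payload": {"moves": [{"travel": [0.001, -0.0006, -0.003], "twist": [0, -0.1, 0]}, {"travel": [0.001, -0.0006, -0.003], "twist": [0, -0.1, 0]}, {"travel": [0.001, 0, -0.003], "twist": [0, 0, 0]}, {"travel": [0.001, 0, -0.003], "twist": [0, 0, 0]}, {"travel": [0.0005, 0, -0.003], "twist": [0, 0, 0]}, {"travel": [0, 0, -0.003], "twist": [0, 0, 0]}, {"travel": [0, 0, -0.003], "twist": [0, 0, 0]}, {"travel": [0, 0, -0.002], "twist": [0, 0, 0]}]}}

```text
t: 20.75
ee_pos: [468.3, 117.8, 103.7]
orientation: [-58.9, 89.9, 129.8]
contact_force: [-0.4, -0.5, -2.3]
finger_gap: 13.6
```

```bash
cat > chk.py <<'E'
from h import *
import sys
d=np.array([np.cos(np.radians(8.7)),np.sin(np.radians(8.7))]);l=np.array([-d[1],d[0]])
s=state();p,R=pose(s);M=R.as_matrix()
e=p[:2]-np.array([578.2,134.1]);print("along",e@d,"left",e@l,"z",p[2],"yaw",np.degrees(np.arctan2(-M[1,2],-M[0,2])),"tilt",M[:2,0],M[2,1:], "F",s["contact_force"],"gap",s["finger_gap"],"t",s["t"])
E
python3 chk.py
python3 - <<'E'
from h import *
im=read_camera("side");cv2.imwrite("pics/s8.png",cv2.resize(im[160:260,200:340,::-1],None,fx=5.5,fy=5.5,interpolation=cv2.INTER_CUBIC))
im=read_camera("top");cv2.imwrite("pics/t8.png",cv2.resize(im[120:270,180:330,::-1],None,fx=4,fy=4,interpolation=cv2.INTER_CUBIC))
E
```

```text
along -111.07979180497529 left 0.5525369920727626 z 103.73330432689387 yaw 8.717896027379624 tilt [-0.001  0.002] [-0.002  0.001] F [-0.412 -0.469 -2.26 ] gap 13.592194225024219 t 20.75
```

View pics/s8.png

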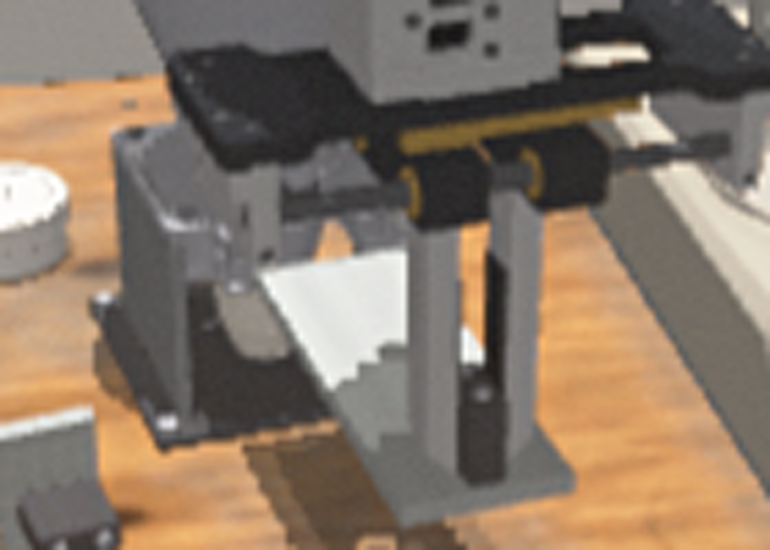

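View pics/t8.png

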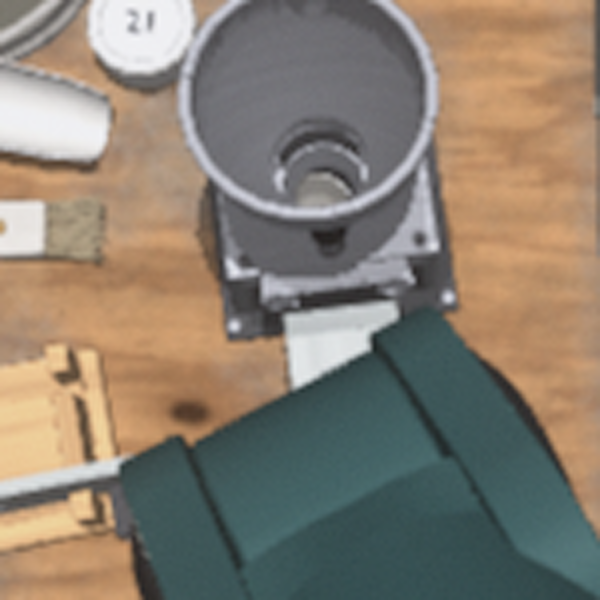

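>>> {"api": "step_arm", "payload": {"moves": [{"travel": [-0.0005, 0, -0.003], "twist": [0, 0, 0]}, {"travel": [-0.0003, 0, -0.003], "twist": [0, 0, 0]}, {"travel": [0, 0, -0.004], "twist": [0, 0, 0]}, {"travel": [0, 0, -0.004], "twist": [0, 0, 0]}, {"travel": [0, 0, -0.004], "twist": [0, 0, 0]}, {"travel": [0, 0, -0.004], "twist": [0, 0, 0]}, {"travel": [0, 0, -0.004], "twist": [0, 0, 0]}, {"travel": [0, 0, -0.004], "twist": [0, 0, 0]}]}}

```text
t: 21.85
ee_pos: [498.0, 122.4, 104.5]
orientation: [-56.8, 89.9, 132.0]
contact_force: [-0.4, 0.3, -2.0]
finger_gap: 13.4
```

```bash
python3 chk.py
```

```text
along -81.03003205930578 left 0.5666829686549169 z 104.46315763111491 yaw 8.720093559199295 tilt [-0.001  0.002] [-0.002  0.001] F [-0.444  0.271 -2.023] gap 13.368665908510916 t 21.85
```

>>> {"api": "step_arm", "payload": {"moves": [{"travel": [0, 0, -0.003], "twist": [0, 0, 0]}, {"travel": [0, 0, -0.003], "twist": [0, 0, 0]}, {"travel": [0, 0, -0.003], "twist": [0, 0, 0]}, {"travel": [0, 0, -0.004], "twist": [0, 0, 0]}, {"travel": [0, 0, -0.004], "twist": [0, 0, 0]}, {"travel": [0, 0, -0.004], "twist": [0, 0, 0]}, {"travel": [0, 0, -0.004], "twist": [0, 0, 0]}, {"travel": [0, 0, 0], "twist": [0, 0, 0]}]}}

```text
t: 22.85
ee_pos: [522.5, 126.1, 104.3]
orientation: [-53.2, 89.9, 135.5]
contact_force: [0.6, 0.3, -3.6]
finger_gap: 13.6
```

```bash
python3 chk.py;  python3 - <<'E'
from h import *
m=camera_model("wrist")
cv2.imwrite("pics/w9.png",read_camera("wrist")[:,:,::-1]);np.save("w9.npy",m,allow_pickle=True)
E
```

```text
along -56.2395141983511 left 0.5616884652055056 z 104.28946735560726 yaw 8.718687364319967 tilt [-0.002  0.002] [-0.002  0.001] F [ 0.623  0.311 -3.606] gap 13.578539304156942 t 22.85
```

View pics/w9.png

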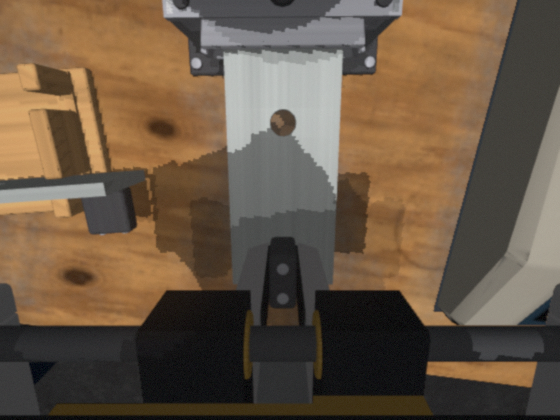

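>>> {"api": "step_arm", "payload": {"moves": [{"travel": [0, 0, -0.004], "twist": [0, 0, 0]}, {"travel": [0, 0, -0.004], "twist": [0, 0, 0]}, {"travel": [0, 0, -0.005], "twist": [0, 0, 0]}, {"travel": [0, 0, -0.005], "twist": [0, 0, 0]}, {"travel": [0, 0, -0.005], "twist": [0, 0, 0]}, {"travel": [0, 0, -0.005], "twist": [0, 0, 0]}, {"travel": [0, 0, -0.005], "twist": [0, 0, 0]}, {"travel": [0, 0, -0.005], "twist": [0, 0, 0]}]}}

```text
t: 23.9
ee_pos: [559.4, 131.8, 104.0]
orientation: [-26.0, 89.8, 162.7]
contact_force: [-6.2, -1.0, -1.3]
finger_gap: 13.6
```

```bash
python3 chk.py
```

```text
along -18.983888455386097 left 0.5531666245938022 z 104.02378866491352 yaw 8.725145712338945 tilt [-0.003  0.001] [-0.001  0.003] F [-6.222 -0.968 -1.331] gap 13.592378484507618 t 23.9
```

Catch drag shows (~6 N). Continue to the stop slowly.

>>> {"api": "step_arm", "payload": {"moves": [{"travel": [0, 0, -0.003], "twist": [0, 0, 0]}, {"travel": [0, 0, -0.003], "twist": [0, 0, 0]}, {"travel": [0, 0, -0.003], "twist": [0, 0, 0]}, {"travel": [0, 0, -0.003], "twist": [0, 0, 0]}, {"travel": [0, 0, -0.002], "twist": [0, 0, 0]}, {"travel": [0, 0, -0.001], "twist": [0, 0, 0]}, {"travel": [0, 0, -0.001], "twist": [0, 0, 0]}, {"travel": [0, 0, 0], "twist": [0, 0, 0]}]}}

```text
t: 24.9
ee_pos: [576.2, 134.3, 104.4]
orientation: [-73.9, 89.9, 114.8]
contact_force: [0.6, 0.6, -6.3]
finger_gap: 13.8
```

```bash
python3 chk.py
```

```text
along -1.9683735106330416 left 0.5475171414663272 z 104.38164615033288 yaw 8.7156228650652 tilt [-0.001  0.002] [-0.002  0.001] F [ 0.573  0.622 -6.302] gap 13.752872037490137 t 24.9
```

>>> {"api": "step_arm", "payload": {"moves": [{"travel": [0, 0, -0.0005], "twist": [0, 0, 0]}, {"travel": [0, 0, -0.0005], "twist": [0, 0, 0]}, {"travel": [0, 0, -0.0005], "twist": [0, 0, 0]}, {"travel": [0, 0, -0.0005], "twist": [0, 0, 0]}, {"travel": [0, 0, 0], "twist": [0, 0, 0]}, {"travel": [0, 0, 0], "twist": [0, 0, 0]}, {"travel": [0, 0, 0], "twist": [0, 0, 0]}, {"travel": [0, 0, 0], "twist": [0, 0, 0]}]}}

```text
t: 25.9
ee_pos: [579.2, 134.8, 105.0]
orientation: [-132.2, 89.8, 56.5]
contact_force: [8.9, 1.4, -6.5]
finger_gap: 13.4
```

```bash
python3 chk.py
python3 - <<'E'
from h import *
im=read_camera("side");cv2.imwrite("pics/s10.png",cv2.resize(im[140:260,200:340,::-1],None,fx=5,fy=5,interpolation=cv2.INTER_CUBIC))
m=camera_model("wrist");cv2.imwrite("pics/w10.png",read_camera("wrist")[:,:,::-1]);np.save("w10.npy",m,allow_pickle=True)
E
```

```text
along 1.1256018135503123 left 0.5473915512683366 z 104.95949712375764 yaw 8.70525616139307 tilt [0.002 0.002] [-0.002 -0.002] F [ 8.92   1.393 -6.538] gap 13.414401514186046 t 25.9
```

View pics/s10.png

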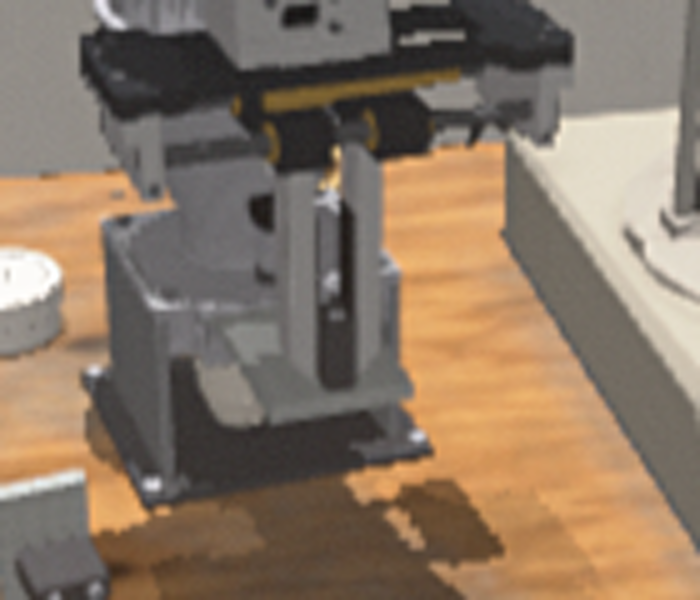

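View pics/w10.png

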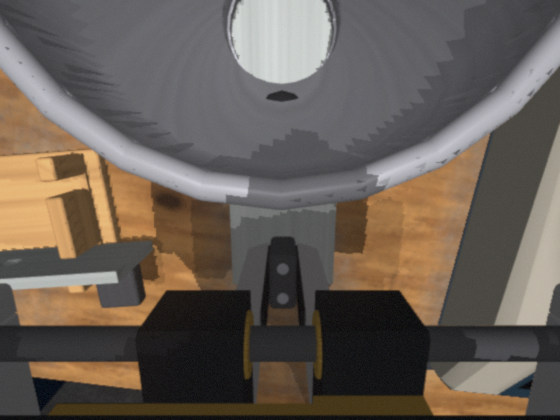

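>>> {"api": "step_arm", "payload": {"moves": [{"travel": [0, 0, -0.0004], "twist": [0, 0, 0]}, {"travel": [0, 0, -0.0004], "twist": [0, 0, 0]}, {"travel": [0, 0, -0.0004], "twist": [0, 0, 0]}, {"travel": [0, 0, 0], "twist": [0, 0, 0]}, {"travel": [0, 0, 0], "twist": [0, 0, 0]}, {"travel": [0, 0, 0], "twist": [0, 0, 0]}, {"travel": [0, 0, 0], "twist": [0, 0, 0]}, {"travel": [0, 0, 0], "twist": [0, 0, 0]}]}}

```text
t: 27.0
ee_pos: [579.4, 134.9, 104.6]
orientation: [-83.4, 89.9, 105.3]
contact_force: [5.6, 0.7, -2.7]
finger_gap: 13.3
```

```bash
python3 chk.py
```

```text
along 1.3073456391712655 left 0.6175823939796332 z 104.61554084605982 yaw 8.71906453905648 tilt [-0.     0.002] [-0.002  0.   ] F [ 5.642  0.733 -2.656] gap 13.283310893792814 t 27.0
```

>>> {"api": "step_arm", "payload": {"moves": [{"travel": [0, 0, -0.0004], "twist": [0, 0, 0]}, {"travel": [0, 0, -0.0004], "twist": [0, 0, 0]}, {"travel": [0, 0, -0.0004], "twist": [0, 0, 0]}, {"travel": [0, 0, -0.0004], "twist": [0, 0, 0]}, {"travel": [0, 0, -0.0004], "twist": [0, 0, 0]}, {"travel": [0, 0, 0], "twist": [0, 0, 0]}, {"travel": [0, 0, 0], "twist": [0, 0, 0]}, {"travel": [0, 0, 0], "twist": [0, 0, 0]}]}}

```text
t: 28.0
ee_pos: [580.9, 135.1, 104.3]
orientation: [-54.5, 89.9, 134.2]
contact_force: [-0.1, 0.3, -2.3]
finger_gap: 13.3
```

```bash
python3 chk.py
```

```text
along 2.866690382350538 left 0.5686833162493498 z 104.33622089876401 yaw 8.715655276548413 tilt [-0.001  0.002] [-0.002  0.001] F [-0.146  0.346 -2.265] gap 13.340027627643524 t 28.0
```

>>> {"api": "step_arm", "payload": {"moves": [{"travel": [0, 0, -0.0005], "twist": [0, 0, 0]}, {"travel": [0, 0, -0.0005], "twist": [0, 0, 0]}, {"travel": [0, 0, -0.0005], "twist": [0, 0, 0]}, {"travel": [0, 0, 0], "twist": [0, 0, 0]}, {"travel": [0, 0, 0], "twist": [0, 0, 0]}, {"travel": [0, 0, 0], "twist": [0, 0, 0]}, {"travel": [0, 0, 0], "twist": [0, 0, 0]}, {"travel": [0, 0, 0], "twist": [0, 0, 0]}]}}

```text
t: 29.0
ee_pos: [582.2, 135.2, 104.3]
orientation: [-43.7, 89.9, 145.0]
contact_force: [-5.6, -1.1, -0.8]
finger_gap: 13.8
```

```bash
python3 chk.py
```

```text
along 4.1509974478451035 left 0.5097709049304763 z 104.26492057456593 yaw 8.718559522148347 tilt [-0.002  0.001] [-0.002  0.002] F [-5.599 -1.118 -0.762] gap 13.799858555326967 t 29.0
```

>>> {"api": "step_arm", "payload": {"moves": [{"travel": [0, 0, 0.0005], "twist": [0, 0, 0]}, {"travel": [0, 0, 0.0003], "twist": [0, 0, 0]}, {"travel": [0, 0, 0], "twist": [0, 0, 0]}, {"travel": [0, 0, 0], "twist": [0, 0, 0]}, {"travel": [0, 0, 0], "twist": [0, 0, 0]}, {"travel": [0, 0, 0], "twist": [0, 0, 0]}, {"travel": [0, 0, 0], "twist": [0, 0, 0]}, {"travel": [0, 0, 0], "twist": [0, 0, 0]}]}}

```text
t: 30.0
ee_pos: [581.7, 135.2, 104.4]
orientation: [-58.2, 89.9, 130.5]
contact_force: [0.4, -0.1, -3.3]
finger_gap: 13.5
```

```bash
python3 chk.py
```

```text
along 3.625120453923197 left 0.6023547703950545 z 104.38411833099008 yaw 8.72095405224128 tilt [-0.001  0.002] [-0.002  0.001] F [ 0.405 -0.145 -3.344] gap 13.49170299805546 t 30.0
```

Force is zero. Release and look.

>>> {"api": "step_arm", "payload": {"moves": [{"travel": [0, 0, 0], "twist": [0, 0, 0]}, {"travel": [0, 0, 0], "twist": [0, 0, 0]}, {"travel": [0, 0, 0], "twist": [0, 0, 0]}, {"travel": [0, 0, 0], "twist": [0, 0, 0]}, {"travel": [0, 0, 0], "twist": [0, 0, 0]}, {"travel": [0, 0, 0], "twist": [0, 0, 0]}, {"travel": [0, 0, 0], "twist": [0, 0, 0]}, {"travel": [0, 0, 0], "twist": [0, 0, 0]}], "fingers": 0.4}}

```text
t: 31.0
ee_pos: [581.7, 135.2, 104.4]
orientation: [-57.2, 89.9, 131.5]
contact_force: [0.1, -0.7, 0.8]
finger_gap: 37.5
```

>>> {"api": "step_arm", "payload": {"moves": [{"travel": [-0.01, 0, 0], "twist": [0, 0, 0]}, {"travel": [-0.015, 0, 0], "twist": [0, 0, 0]}, {"travel": [-0.02, 0, 0.005], "twist": [0, 0, 0]}, {"travel": [-0.02, 0, 0.01], "twist": [0, 0, 0]}, {"travel": [-0.02, 0, 0.02], "twist": [0, 0, 0]}, {"travel": [-0.02, 0, 0.03], "twist": [0, 0, 0]}, {"travel": [-0.01, 0, 0.03], "twist": [0, 0, 0]}, {"travel": [0, 0, 0.03], "twist": [0, 0, 0]}]}}

```text
t: 32.0
ee_pos: [457.5, 116.1, 221.4]
orientation: [-135.5, 89.9, 53.2]
contact_force: [-0.2, 0.6, -0.7]
finger_gap: 37.6
```

```bash
python3 chk.py
python3 - <<'E'
from h import *
im=read_camera("side");cv2.imwrite("pics/s11f.png",im[:,:,::-1]);cv2.imwrite("pics/s11.png",cv2.resize(im[170:245,210:295,::-1],None,fx=8,fy=8,interpolation=cv2.INTER_CUBIC))
im=read_camera("top");cv2.imwrite("pics/t11f.png",im[:,:,::-1]);cv2.imwrite("pics/t11.png",cv2.resize(im[140:240,180:305,::-1],None,fx=6,fy=6,interpolation=cv2.INTER_CUBIC))
m=camera_model("wrist");cv2.imwrite("pics/w11.png",read_camera("wrist")[:,:,::-1]);np.save("w11.npy",m,allow_pickle=True)
E
```

```text
along -122.00348676234596 left 0.4816893105352948 z 221.3777470655925 yaw 8.723032268199313 tilt [0.001 0.002] [-0.001 -0.001] F [-0.168  0.641 -0.724] gap 37.61798048118271 t 32.0
```

View pics/s11.png

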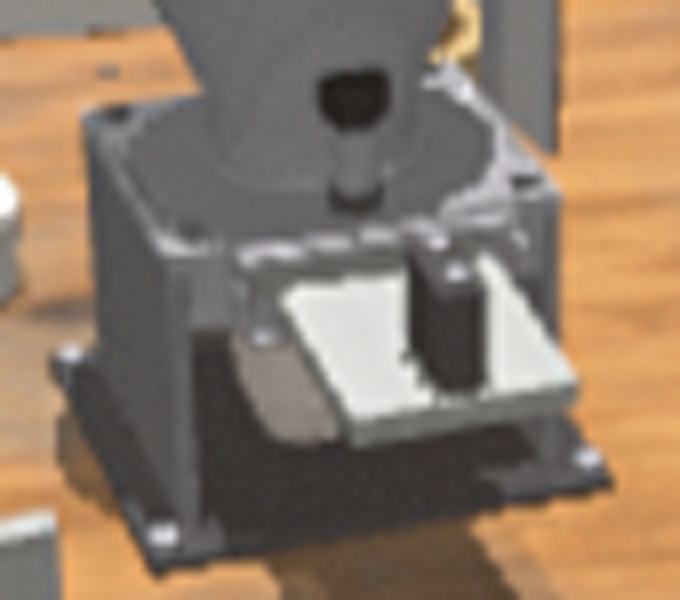

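View pics/t11.png

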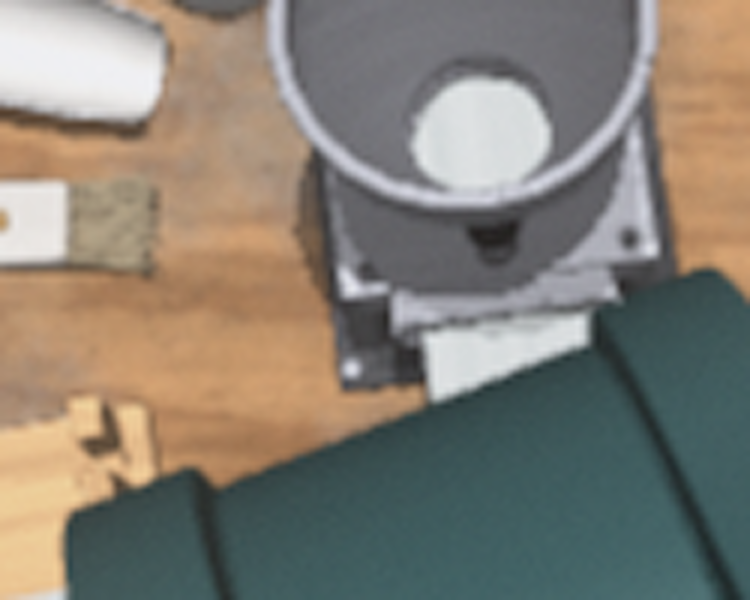

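View pics/w11.png

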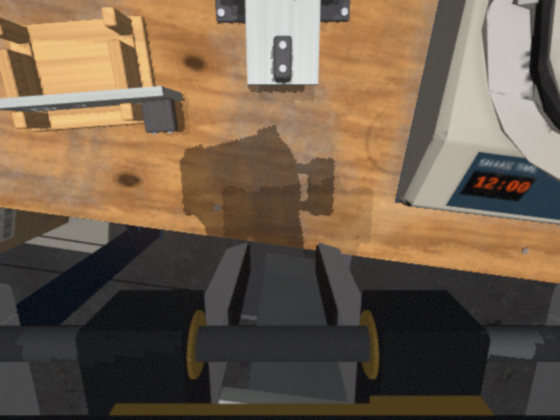

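Run:
```python
from h import *
a=cv2.imread("pics/side0.png",0).astype(np.float32);b=cv2.imread("pics/s11f.png",0).astype(np.float32)
for n,(y,x,h,w) in {"knob":(176,246,14,16),"hopper":(150,222,25,50),"crucible-left":(212,238,12,10)}.items():
    print(n,cv2.phaseCorrelate(a[y:y+h,x:x+w],b[y:y+h,x:x+w]),np.abs(a-b)[y:y+h,x:x+w].mean())
m=np.load("w11.npy",allow_pickle=True).item()
A=onz(m,(247.5,84),83);B=onz(m,(319,84),83);d=(A-B);c=(A+B)/2;print(A,B,np.degrees(np.arctan2(-d[0],d[1])),np.hypot(*d[:2]))
u=np.array([np.cos(np.radians(8.7)),np.sin(np.radians(8.7))]);cen=c[:2]+88*u;e=cen-np.array([648.4,144.8]);print(cen,"along",e@u,"left",e@[-u[1],u[0]])
for n,p,z in [("or tail",(160,95),70)]: print(onz(m,p,z))
```

```text
knob ((-0.09102584172334183, 0.633829324935208), 1.091231178243955) 6.46875
hopper ((-0.41399723635097985, 0.3681278442779714), 0.9914870525360108) 8.048
crucible-left ((0.2571178230401783, 0.07089897095139008), 1.0145448654890061) 8.266666
[559.453 161.243  83.   ] [568.567 101.819  83.   ] 8.719601306727911 60.11854995823155
[650.998 144.842] along 2.57429315742194 left -0.3515293823484332
[539.981 238.039  70.   ]
```

Run:
```python
from h import *
a=cv2.imread("pics/side0.png").astype(int);b=cv2.imread("pics/s11f.png").astype(int)
d=np.abs(a-b).sum(2)
print("plate region diff",d[240:280,125:180].mean(),"crucible",d[212:222,240:250].mean(),"bg",d[20:60,150:250].mean())
print(state()["contact_force"]); sign_off()
```

```text
plate region diff 55.372727272727275 crucible 36.22 bg 26.2195
[-0.14   0.022  0.329]
the job is handed in; nothing more can be done
```

The blank gate plate is home in the slot under the hopper, with the catch down and the gripper let go and clear. The job is handed in.

**What I did:** I swung the arm in front of the shaker and lifted the blank plate (the far one) out of the rack. I set its edge on the bench at about a 30° lean, opened the fingers and drew back, so it tipped over gently with the grip block up. Then I took it by the block and slid it nose first through the slot. The push reached about 6 N on the catch, the force fell off, and I met about 6 N more at the end. I backed off about 0.5 mm, let go and drew the arm away. The clock was at about 32 s of the 61 s allowed.

**Last checks:**
- **Catch:** the knob is at the same spot in the side picture as when it was fully down at the start, with no rise beyond picture noise.
- **Straightness and sideways position:** the plate's yaw is 8.7°, the same as the slot. It is within about 0.5 mm of my estimated centreline.
- **Depth:** here the checks disagreed. The camera puts the plate about 2.6 mm deeper than my estimate of home, which could itself be off by 2–3 mm. I relied on contact instead: the pin sits in its hole and the plate rests about 0.5 mm short of where I felt resistance. I could not tell whether that was the end stop or the pin.
- **Height:** I only inferred this from the hand's height and the plate sitting in the slot.
- **Other plate and crucible:** neither was touched, and the other plate still stands in the rack in the last pictures. Their patches of the side picture changed by 55 and 36 units, against 26 for the background. I put that down to shadows and the inserted plate covering part of the view, but did not confirm it.
- **Contact:** the force on the arm was about zero at hand-in.

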